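Load and clamp test blocks in the stacking fixture

ROBOT

A 6-joint arm with a two-finger parallel gripper is mounted at the origin on the work surface. World frame = base frame: x ahead of the robot, y to its left, z up, the work surface at z = 0. Lengths are in mm, angles in rad, forces in N, time in s.
With the tool pointing down it reaches from about 400 to 925 mm from the base axis. Payload 12.5 kg.
Tool frame: the origin (TCP) lies at the very end of the fingers, on their centre line; the grasp point (between the pads) lies env.grip_point_offset behind it (env.grip_point_offset is the distance from the TCP to the grasp point, in mm); y points along the fingers, z is the direction in which the jaws open and shut, and the axes are right-handed (so a half turn about y gives the same grasp; the last joint's range is limited). The gripper opens to 95 mm and grips with 3 to 60 N. Pads are 20 mm wide; open, the fingers measure 119 mm over their backs; the gripper's body (75 mm by 180 mm) begins 59 mm behind the grasp point.
Start: joints at [1.017, 0.491, 1.559, -0, 1.092, -0.106], TCP at [270.601, 563.402, 214.661] pointing down, gripper open.
Joint ranges: [-3.1, 3.1], [-0.84, 2.19], [0.05, 2.79], [-1.13, 4.28], [0.06, 2.93], [-2.69, 2.69]. Speed limits (rad/s): [2.22, 2.22, 2.79, 3.14, 3.14, 3.14].

INTERFACE

Orientations are given as [roll, pitch, yaw] about the fixed x, y, z axes, in that order (R = Rz(yaw) Ry(pitch) Rx(roll)).
In Python, from cell import readout, read_camera, env, nets gives the robot as it stands.
- The arm moves only by the tool apply_moves, never from a script. Its argument "increments" is a list of rows, each a list of 3 entries, a list of its own where there are three numbers: the shift along the tool's x, y, z in cm, then the turn, a rotation vector about the tool's x, y, z in degrees, then the finger opening in cm, from 0 to 9.51. A call has exactly 5 rows; each row shifts and turns the pose as measured when the row begins, along the tool's axes as they then stand; what a row does not reach is not made up. A row lasts 1/8 s, in which the tool goes at most 62.5 mm and 10.7 degrees, less where a joint would pass 70% of its speed; a pose out of reach is approached as far as the arm can. A call with a gripper value outside its range is refused whole. The fingers move at their own pace and stop on an object; the grip force is fixed at half the most. Time passes only in rows, so rows that do not move let the fingers close, or fill a call up. It gives the time, the measured TCP pose, the force and the opening at its end, in the units of the state.
- readout.state(): the state, without advancing time (a new reading comes with each control period).
- read_camera(name): name is "side" or "top"; returns a dict with "img" (384x512x3 uint8, red, green, blue), "vfov" (degrees; the focal length in pixels is half the picture's height over the tangent of half this angle, whatever the lens; pixels are square), "cx", "cy" (the principal point, pixels), "rvec" (rotation vector, rad) and "tvec" (3), from world to camera coordinates, as OpenCV has them. Camera axes: x right, y down, z forward; pixel columns grow to the right and rows downward; lengths in mm; the calibration is good to about 2 mm. A picture is of the moment at which its call begins. There is no depth.
- env.job_done(): hands the job in, once; it reports no verdict.
Trained networks look in a picture, given as the dict that the camera call returned (one of the last four; its "shot" number tells which), for a name from the list of things; names that differ only in an ending like _2 or _b are one class to them, and where a whole thing is asked for, a point or a joint stands for the part that bears it (a point fixed in the world has none). Each returns a list of dicts, best first, with "confidence" (0 to 1); they miss things now and then, are a little off and sometimes report something else, mostly with a low value. They report only what shows in the picture. A call takes as long as a camera call. They do not tell look-alikes from the thing itself.
- nets.look_for(picture, thing): "point" ([x, y, z] in mm, in the coordinates of the camera as it stood for that picture, good to about 4 mm: the middle of the surface that is visible of it).
- nets.mark_of(picture, thing): "point" ([x, y, z] in mm, in the coordinates of the camera as it stood for that picture, good to about 4 mm: a listed point, or the origin of a listed thing).
The state is a dict: "t": time; "joints": joint angles; "qvel": joint speeds; "tau": joint torques, N m; "eef_pos": TCP position; "tcp_rot": TCP orientation; "ft_force": force on the tool from outside, world axes, zero at the start; "moment": the same for the moment, N m; "opening": opening from 0.0 (shut) to 1.0 (fully open).
Only numpy, scipy, OpenCV 4.12 (cv2) and the standard library are available. Lean on these libraries where they do the work, as an engineer would, in place of code of your own. Each camera call takes 0.05 s, during which the arm holds its last target. There are 200 camera calls.

TASK

Pull the spring clip straight out of the cross-drilled pin, swing the gate open and build the stack in the barrel: the spacer ring at the bottom, then every steel test block lying on the table, then the pressure pad on top with its boss up. Then swing the gate fully shut over the stack and screw its hand wheel down clockwise until the spring foot is pressed well in on the pad's boss; leave the clip lying in the grey tray and everything else on the bench where it is.

Things in the scene. Friction and masses are not known exactly. Their poses are not given: they have to be found in the camera images.
- fixture: bench-mounted stacking clamp, fixed to the table: grey base plate 150 (x) x 270 (y) x 12 mm; origin at the table surface on the vertical axis of the barrel. In its frame (z up, turned by its yaw): the gate's pivot column stands at y = +110 mm, the upright cross-drilled pin (24 mm thick, top 145 mm above the table) at y = -85 mm.
- barrel_floor (a point): centre of the barrel's floor, 25 mm above the table. The barrel is an open cage of four upright ribs at 45, 135, 225 and 315 deg (fixture frame), inner faces 31 mm from the axis, tops 81 mm above the table; the 34 mm wide windows between them at +-x and +-y let the fingertips pass down beside a part held by its edge. It takes the 56 mm parts with 3 mm to spare all round.
- pin_hole (a point): centre of the cross hole (10 x 10 mm, along the fixture's y) in the upright pin, 128.5 mm above the table
- gate (a joint): angle of the swing gate, a white arm 44 mm wide: 0 = closed, over the barrel from pivot to pin; up to 1.7 rad as its end swings toward the fixture's +x (counter-clockwise from above). It stays where left (about 2 N at the handle moves it). The clip's leg, while in the pin, lies between two cheeks under the arm's end and locks it. Unless open past about 1.4 rad it is in the way of loading.
- gate_handle (a point): on the gate's upright black handle bar, 16 mm diameter, 50 mm tall, 4 mm below its top (top 199.5 mm above the table), 165 mm from the pivot axis; it moves with the gate
- gate_hinge (a point): on the gate's vertical pivot axis, at the arm's underside, 135.5 mm above the table (the arm is 14 mm thick; the pivot hub's top is 160 mm above the table)
- wheel (a joint): turn of the black knurled hand wheel on the gate, in rad, 0 = clamp screw fully up, grows clockwise seen from above, up to 6.0. The wheel stays at its height; each rad lowers the clamp screw by 6 mm. About 0.2 N m turns it, and it is self-locking.
- wheel_grip (a point): on the hand wheel's axis, mid-height; the wheel is a round knob of 50 mm diameter, 30 mm tall, top 183.5 mm above the table, 110 mm from the gate's pivot axis and 55 mm from the handle bar; it is right over the barrel when the gate is closed
- foot (a joint): compression in m of the spring-loaded pressure foot (24 mm diameter) under the clamp screw: 0 = free, up to 0.008, 3 N per mm. With the screw fully up and the foot free, the foot's face is 107 mm above the table; it meets the stack's top as the screw comes down.
- clip: hitch clip of 8 mm steel wire, 109 mm long (y -24 to +85), 48 mm wide over its loop (z -24 to +24); origin at the loop's centre, y along the straight leg (at z = -20) to its tip. At the start it stands in the pin with its loop upright, z up, its y along the fixture's, drooping about 0.08 rad; pull it level toward the fixture's -y, 47 mm or more, to free it. Pinch the loop's wire from above.
- clip_tip (a point): tip of the clip's straight leg, 83 mm along y and -20 mm along z from the clip's origin
- tray: grey open tray fixed to the table, 170 (x) x 130 (y) x 22 mm outside, walls and floor about 4 to 5 mm; origin at the centre of its underside
- spacer: flat aluminium spacer ring, 56 mm outside, 36 mm inside, 10 mm thick, lying flat; origin at the centre of its underside
- pad: aluminium pressure pad: disc 56 mm diameter, 8 mm thick, with a round boss of 26 mm diameter and 16 mm height on top (24 mm in all); origin at the centre of its underside, z up through the boss
- block1: plain solid steel hardness test block, a disc of 56 mm diameter, 10 mm thick, lying flat; origin at its middle. Two to four such blocks are present (None if absent).
- block2: plain solid steel hardness test block, a disc of 56 mm diameter, 10 mm thick, lying flat; origin at its middle. Two to four such blocks are present (None if absent).
- block3: plain solid steel hardness test block, a disc of 56 mm diameter, 10 mm thick, lying flat; origin at its middle. Two to four such blocks are present (None if absent).
- block4: plain solid steel hardness test block, a disc of 56 mm diameter, 10 mm thick, lying flat; origin at its middle. Two to four such blocks are present (None if absent).
- oil: bystander, to be left where it is: white bottle, 44 mm wide, 120 mm tall
- gauge_bar: bystander, to be left where it is: flat steel gauge bar 130 x 16 x 8 mm, lying down, x along it
- brush: bystander, to be left where it is: bench brush with wooden handle, x along it
- spares_box: bystander, to be left where it is: small cardboard box 90 x 60 x 35 mm
- tape_roll: bystander, to be left where it is: roll of brown tape standing flat on its face, 90 mm across, 35 mm tall
- caliper: bystander, to be left where it is: steel caliper, 150 mm long, lying flat, y along it
Mind the look-alikes: they are no part of the job. Leave any green or turquoise look-alike of the block1 alone.

How it is judged:
By the outcome, as a careful person would: the job done as asked, in the order asked, and still so for the second after the job is handed in, with the robot touching nothing.
Of block1, block2, block3, block4 only 2 to 4 are there at a start; the rules pass over those that are not, and their reading is None.
At some moment in a run one of block1, block2, block3, block4, spacer, pad may be knocked a few centimetres aside while the robot is not near it.
It also fails if it takes over 210 s, if anything falls off the work surface, if the arm or the gripper's body presses on something with over 40 N, if the wrist force passes 120 N, or if a joint passes its speed limit or range.

## Working session

There is one attempt and no reset: what is moved stays moved. The work goes in short steps, Python scripts to look and compute and a tool call to move; the robot and the scene stay as the last step left them, time stands still between calls to the robot, and variables do not carry over. Pictures are saved under pics/ and viewed, about 12 in all and at most 16, crops included, and the job is handed in when it is done.

Besides the shell and the picture viewer there is one more tool, called after ">>>" as name(argument=value, ...) on one line, values as JSON. apply_moves: Moves the arm, as the interface text tells. Its arguments: {"type":"object","properties":{"increments":{"type":"array"}},"required":["increments"]}

```bash
ls; mkdir -p pics; cat > h.py <<'E'
import numpy as np, cv2
from scipy.spatial.transform import Rotation as Ro
from cell import readout, read_camera, env, nets
def c2w(p,pt):
    R=cv2.Rodrigues(np.array(p["rvec"],float))[0]
    return R.T@(np.array(pt,float)-np.array(p["tvec"],float).ravel())
def K(p):
    f=p["img"].shape[0]/2/np.tan(np.radians(p["vfov"])/2)
    return np.array([[f,0,p["cx"]],[0,f,p["cy"]],[0,0,1]])
def proj(p,X):
    R=cv2.Rodrigues(np.array(p["rvec"],float))[0]
    q=K(p)@(R@np.array(X,float)+np.array(p["tvec"],float).ravel()); return q[:2]/q[2]
def ray(p,uv,z):
    R=cv2.Rodrigues(np.array(p["rvec"],float))[0]; t=np.array(p["tvec"],float).ravel()
    c=-R.T@t; d=R.T@np.linalg.inv(K(p))@np.array([uv[0],uv[1],1.0]); return c+d*(z-c[2])/d[2]
def save(p,name,crop=None,s=1):
    im=p["img"][:,:,::-1]
    if crop: im=im[crop[1]:crop[3],crop[0]:crop[2]]
    if s!=1: im=cv2.resize(im,None,fx=s,fy=s,interpolation=cv2.INTER_CUBIC)
    cv2.imwrite("pics/"+name+".png",im)
def st():
    s=readout.state(); R=Ro.from_euler('xyz',s["tcp_rot"]).as_matrix()
    return s,R
E
cat > a.py <<'E'
from h import *
np.set_printoptions(precision=1,suppress=True)
s,R=st(); print({k:np.round(v,3) for k,v in s.items()}); print(R, env.grip_point_offset)
for n in ("top","side"):
    p=read_camera(n); save(p,n+"0",s=1.5); print(n,p["vfov"],c2w(p,[0,0,0]))
    for th in "fixture barrel_floor pin_hole gate_handle gate_hinge wheel_grip clip clip_tip tray spacer pad block1 oil gauge_bar brush spares_box tape_roll caliper".split():
        for d in nets.mark_of(p,th)[:6]:
            if d["confidence"]>.15: w=c2w(p,d["point"]); print(th,round(d["confidence"],2),w,proj(p,w))
E
python3 a.py
```

```text
pics
{'t': np.float64(0.0), 'joints': array([ 1. ,  0.5,  1.6, -0. ,  1.1, -0.1]), 'qvel': array([-0.,  0.,  0.,  0., -0.,  0.]), 'tau': array([  0. , -61.3, -25.8,   0.1,   0. ,  -0. ]), 'eef_pos': array([270.5, 563.2, 214.1]), 'tcp_rot': array([-1.6,  0. , -0.4]), 'ft_force': array([-0.2, -0.8, -0.2]), 'moment': array([ 0.,  0., -0.]), 'opening': np.float64(1.0)}
[[ 0.9 -0.   0.4]
 [-0.4 -0.   0.9]
 [-0.  -1.  -0. ]] 18.8
top 49.93437871750823 [ 455.7   14.6 1391.1]
fixture 0.78 [456.2   2.2  -0.1] [254.6 226.9]
barrel_floor 0.57 [456.2  -0.3  24.4] [255.5 227. ]
pin_hole 0.73 [464.8 -83.5 124.7] [283.  224.9]
pin_hole 0.27 [460.4 -54.8 184.6] [274.8 226.1]
gate_handle 0.65 [459.1 -54.7 182.6] [274.7 226.5]
gate_hinge 0.92 [452.6 113.2 136.1] [218.4 227.1]
wheel_grip 0.61 [459.8   0.7 165.8] [255.7 225.7]
wheel_grip 0.27 [460.8  -1.7  25.7] [255.9 225.6]
clip 0.67 [ 460.5 -131.6  142. ] [299.4 226.8]
clip_tip 0.48 [455.4 -47.2 135.4] [271.3 227.7]
tray 0.82 [514.6 444.9  -0.5] [123.9 205.7]
tray 0.58 [ 496.6 -339.9    0.1] [356.4 217.8]
tray 0.16 [ 657.7 -418.7    3.5] [380.2 171. 
[... 1520 characters left out ...]
445.9   3. ] [169.2 166.2]
spacer 0.68 [ 560.  -432.8    1.2] [396.3 309. ]
pad 0.34 [570.6 295.1  -0.7] [208.1 178.6]
block1 0.75 [349.2 382.4   5.1] [134.1 189. ]
block1 0.72 [ 435.9 -256.8    6.2] [298.7 289. ]
block1 0.68 [ 451.7 -419.4    7. ] [360.8 329.3]
block1 0.68 [332.5 278.4   3.3] [145.2 205.6]
block1 0.67 [450.4 280.6   4. ] [179.  191.6]
oil 0.59 [ 725.6 -206.9   -0.2] [359.8 231.2]
gauge_bar 0.6 [ 497.8 -339.7    2.2] [344.5 298. ]
brush 0.73 [ 659.7 -424.5   -0.9] [417.7 286.3]
spares_box 0.67 [741.9 -80.    1.6] [328.7 208.5]
tape_roll 0.86 [704.6 344.8  -2.4] [231.  161.5]
tape_roll 0.26 [ 562.  -433.9   -0.3] [397.1 309.3]
caliper 0.77 [ 361.2 -329.6   -4.1] [298.2 328.9]
```

View pics/top0.png

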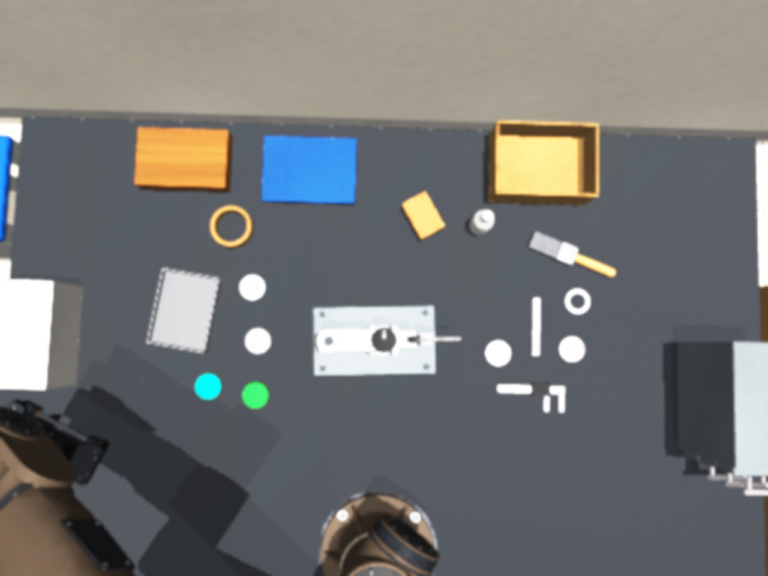

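View pics/side0.png

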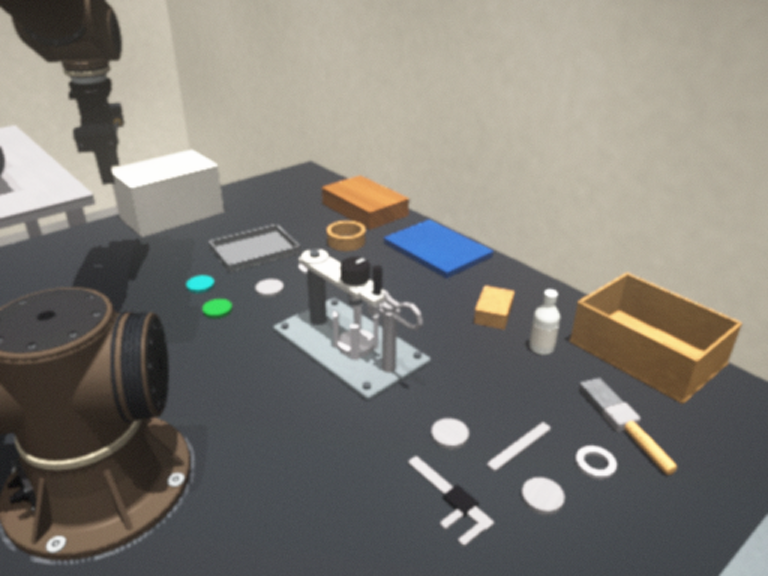

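```bash
cat >> h.py <<'E'
def target_R(psi):
    z=np.array([np.cos(psi),np.sin(psi),0]); y=np.array([0,0,-1.0]); return np.column_stack([np.cross(y,z),y,z])
def plan(wps,step=50.,dang=10.):
    """wps: (x,y,z,psi_deg,open_cm,extra_rows). prints rows in groups of 5"""
    s,R=st(); p=np.array(s["eef_pos"],float); rows=[]
    psi0=np.degrees(np.arctan2(R[1,2],R[0,2]))
    print("t %.2f pos %s psi %.1f open %.1f F %s"%(s["t"],np.round(p,1),psi0,s["opening"]*95,np.round(s["ft_force"],1)))
    for (x,y,z,psi,op,ex,*rest) in wps:
        stp=rest[0] if rest else step
        T=np.array([x,y,z],float); d=(psi-psi0+180)%360-180
        n=max(1,int(np.ceil(max(np.linalg.norm(T-p)/stp,abs(d)/dang)-1e-6)))
        for k in range(n):
            sh=np.round(R.T@((T-p)/(n-k))/10,2)
            Rn=target_R(np.radians(psi0+d*(k+1)/n)); rv=np.round(np.degrees(Ro.from_matrix(R.T@Rn).as_rotvec()),1)
            rows.append([sh.tolist(),rv.tolist(),op]); p=p+R@sh*10; R=R@Ro.from_rotvec(np.radians(rv)).as_matrix()
        psi0+=d
        rows+=[[[0,0,0],[0,0,0],op]]*ex
    while len(rows)%5: rows.append([[0,0,0],[0,0,0],rows[-1][2]])
    for i in range(0,len(rows),5): print(str(rows[i:i+5]).replace("-0.0,","0,").replace("-0.0]","0]").replace("0.0,","0,").replace("0.0]","0]").replace(" ",""))
E
python3 - <<'E'
from h import *
plan([(300,500,300,50,9.5,0),(430,100,300,3,5,0),(464,-131,260,3,5,1)],step=55)
p=read_camera("side"); save(p,"hand",(0,0,120,150),4)
t=read_camera("top"); print(proj(t,[514,445,5]))
# tray orientation by grey threshold
hsv=cv2.cvtColor(t["img"],cv2.COLOR_RGB2HSV)
sub=t["img"][170:245,90:155]; g=((sub.mean(2)>95)).astype(np.uint8)
c=max(cv2.findContours(g,0,2)[0],key=cv2.contourArea); b=cv2.boxPoints(cv2.minAreaRect(c))+[90,170]
print([np.round(ray(t,q,15)[:2],0) for q in b])
E
```

```text
t 1.90 pos [270.6 563.4 214.6] psi 64.3 open 95.3 F [1.2 0.5 0. ]
[[[1.8,-2.85,-1.48],[0,4.8,0],9.5],[[1.92,-2.84,-1.32],[0,4.8,0],9.5],[[2.01,-2.85,-1.16],[0,4.7,0],9.5],[[4.46,0,-2.79],[0,5.9,0],5],[[4.72,0,-2.32],[0,5.9,0],5]]
[[[4.93,0,-1.82],[0,5.9,0],5],[[5.09,0,-1.3],[0,5.8,0],5],[[5.2,0,-0.78],[0,5.9,0],5],[[5.25,0,-0.24],[0,5.9,0],5],[[5.25,0,0.3],[0,5.9,0],5]]
[[[5.2,0,0.84],[0,5.8,0],5],[[4.65,0.8,0.43],[0,0,0],5],[[4.65,0.8,0.43],[0,0,0],5],[[4.65,0.8,0.44],[0,0,0],5],[[4.65,0.8,0.43],[0,0,0],5]]
[[[4.65,0.8,0.44],[0,0,0],5],[[0,0,0],[0,0,0],5],[[0,0,0],[0,0,0],5],[[0,0,0],[0,0,0],5],[[0,0,0],[0,0,0],5]]
[123.33560456 205.83583358]
[array([432., 533.]), array([618., 507.]), array([592., 353.]), array([407., 381.])]
```

View pics/hand.png

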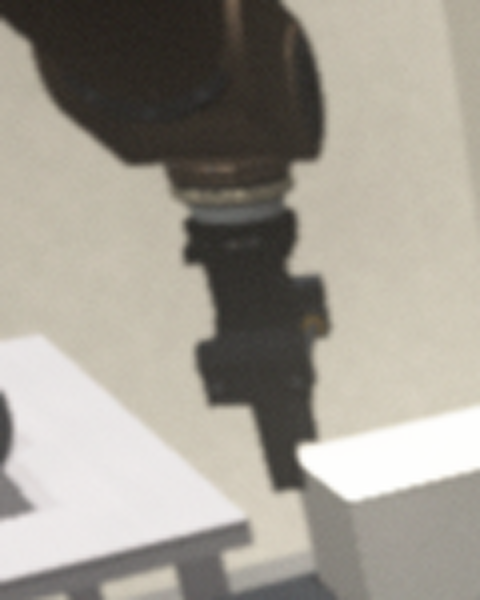

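>>> apply_moves(increments=[[[1.8,-2.85,-1.48],[0,4.8,0],9.5],[[1.92,-2.84,-1.32],[0,4.8,0],9.5],[[2.01,-2.85,-1.16],[0,4.7,0],9.5],[[4.46,0,-2.79],[0,5.9,0],5],[[4.72,0,-2.32],[0,5.9,0],5]])

```text
t: 2.62
eef_pos: [332.2, 397.6, 301.9]
tcp_rot: [-1.571, -0.001, -0.913]
ft_force: [0.8, -0.1, -0.6]
opening: 0.841
```

>>> apply_moves(increments=[[[4.93,0,-1.82],[0,5.9,0],5],[[5.09,0,-1.3],[0,5.8,0],5],[[5.2,0,-0.78],[0,5.9,0],5],[[5.25,0,-0.24],[0,5.9,0],5],[[5.25,0,0.3],[0,5.9,0],5]])

```text
t: 3.25
eef_pos: [410.7, 138.4, 303.3]
tcp_rot: [-1.567, 0.0, -1.442]
ft_force: [1.1, 1.1, 0.8]
opening: 0.53
```

```bash
python3 - <<'E'
from h import *
plan([(465.5,-131,240,3,5,0),(465.5,-131,190,3,3,1)],step=55)
E
```

```text
t 3.25 pos [410.7 138.4 303.3] psi 7.4 open 50.4 F [1.1 1.1 0.8]
[[[4.57,1.06,0.33],[-0.2,0.7,0],5],[[4.57,1.05,0.38],[0,0.8,0],5],[[4.56,1.05,0.45],[0,0.7,0],5],[[4.55,1.05,0.5],[0,0.7,0],5],[[4.55,1.06,0.56],[0,0.8,0],5]]
[[[4.54,1.05,0.63],[0,0.7,0],5],[[0,5.0,-0.01],[0,0,0],3],[[0,0,0],[0,0,0],3],[[0,0,0],[0,0,0],3],[[0,0,0],[0,0,0],3]]
```

>>> apply_moves(increments=[[[4.57,1.06,0.33],[-0.2,0.7,0],5],[[4.57,1.05,0.38],[0,0.8,0],5],[[4.56,1.05,0.45],[0,0.7,0],5],[[4.55,1.05,0.5],[0,0.7,0],5],[[4.55,1.06,0.56],[0,0.8,0],5]])

```text
t: 3.88
eef_pos: [457.1, -94.5, 251.0]
tcp_rot: [-1.566, -0.0, -1.511]
ft_force: [2.1, -0.2, -0.9]
opening: 0.523
```

>>> apply_moves(increments=[[[4.54,1.05,0.63],[0,0.7,0],5],[[0,5.0,0],[0,0,0],4],[[0,0,0],[0,0,0],4],[[0,0,0],[0,0,0],4],[[0,0,0],[0,0,0],4]])

```text
t: 4.5
eef_pos: [468.0, -144.1, 192.0]
tcp_rot: [-1.562, -0.002, -1.527]
ft_force: [0.5, 0.7, -0.1]
opening: 0.423
```

```bash
python3 - <<'E'
from h import *
plan([(465.5,-131,143,3,4,2)],step=25)
p=read_camera("side"); save(p,"c1",(190,110,340,230),5)
t=read_camera("top")
for q in (p,t):
  for th in ("clip","clip_tip","pin_hole"):
    for d in nets.mark_of(q,th)[:2]: print(th,d["confidence"],c2w(q,d["point"]))
E
```

```text
t 4.50 pos [ 468.  -144.1  192. ] psi 2.5 open 40.2 F [ 0.5  0.7 -0.1]
[[[-0.44,1.63,-0.08],[-0.5,-0.2,0.1],4],[[-0.44,1.64,-0.06],[0,-0.1,0],4],[[-0.44,1.63,-0.06],[0,-0.2,0],4],[[0,0,0],[0,0,0],4],[[0,0,0],[0,0,0],4]]
clip_tip 0.71 [459.91605005 -47.52838908 130.66838416]
pin_hole 0.97 [464.37619513 -83.90200579 127.29686914]
pin_hole 0.49 [708.44835768 342.91795209  -2.64124315]
clip 0.58 [ 7.25058757e+02 -2.08473452e+02 -4.46868893e-02]
clip_tip 0.47 [460.46245217 -47.16245428 133.89756654]
pin_hole 0.9 [461.34985224 -81.30908331 124.26012669]
pin_hole 0.37 [ 724.4954865  -209.91213772   -3.69748178]
```

View pics/c1.png

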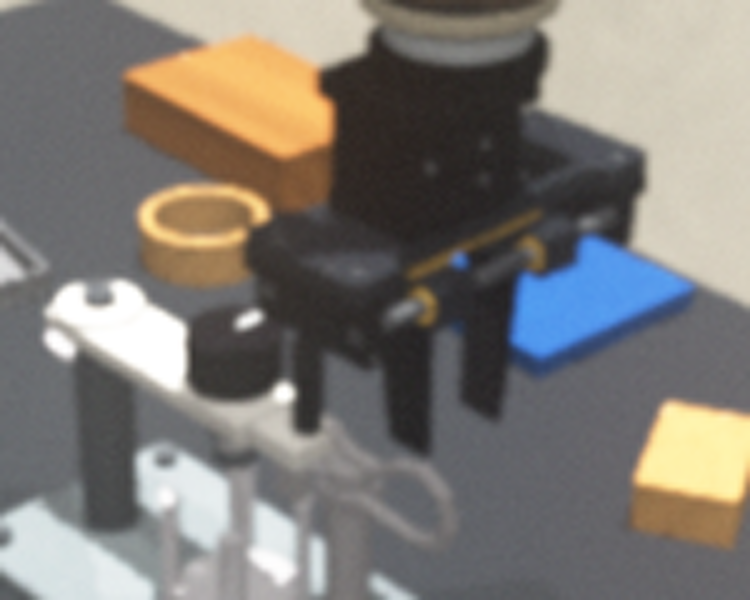

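>>> apply_moves(increments=[[[-0.44,1.63,-0.08],[-0.5,-0.2,0.1],4],[[-0.44,1.64,-0.06],[0,-0.1,0],4],[[-0.44,1.63,-0.06],[0,-0.2,0],4],[[0,0,0],[0,0,0],4],[[0,0,0],[0,0,0],4]])

```text
t: 5.52
eef_pos: [464.1, -129.8, 137.4]
tcp_rot: [-1.576, 0.001, -1.518]
ft_force: [0.2, 0.2, 0.2]
opening: 0.42
```

>>> apply_moves(increments=[[[0,0,0],[0,0,0],0],[[0,0,0],[0,0,0],0],[[0,0,0],[0,0,0],0],[[0,0,0],[0,0,0],0],[[0,0,0],[0,0,0],0]])

```text
t: 6.15
eef_pos: [464.5, -130.3, 138.5]
tcp_rot: [-1.574, 0.001, -1.519]
ft_force: [-0.9, -0.4, -1.1]
opening: 0.072
```

```bash
python3 - <<'E'
from h import *
s,R=st(); q=s["eef_pos"]
plan([(q[0]+4.2,q[1]-85,q[2],3,0,0),(q[0]+4.2,q[1]-85,q[2]+25,3,0,1)],step=20)
E
```

```text
t 6.15 pos [ 464.5 -130.3  138.5] psi 3.0 open 6.8 F [-0.9 -0.4 -1.1]
[[[1.7,0,0],[0.2,0,0],0],[[1.7,0,-0.01],[0,0,0],0],[[1.7,0,0],[0,0,0],0],[[1.71,0,-0.01],[0,0,0],0],[[1.7,0,0],[0,0,0],0]]
[[[0,-1.25,0],[0,0,0],0],[[0,-1.25,0],[0,0,0],0],[[0,0,0],[0,0,0],0],[[0,0,0],[0,0,0],0],[[0,0,0],[0,0,0],0]]
```

>>> apply_moves(increments=[[[1.7,0,0],[0.2,0,0],0],[[1.7,0,0],[0,0,0],0],[[1.7,0,0],[0,0,0],0],[[1.7,0,0],[0,0,0],0],[[1.7,0,0],[0,0,0],0]])

```text
t: 6.78
eef_pos: [469.1, -221.2, 138.2]
tcp_rot: [-1.571, 0.0, -1.519]
ft_force: [0.6, 0.1, -0.9]
opening: 0.073
```

```bash
python3 - <<'E'
from h import *
s,R=st(); print(s["eef_pos"],s["opening"],s["ft_force"])
p=read_camera("side"); save(p,"c2",(200,120,350,240),4)
t=read_camera("top")
for q in (p,t):
  for th in ("clip","clip_tip"):
    for d in nets.mark_of(q,th)[:2]: print(th,d["confidence"],c2w(q,d["point"]))
plan([(464+50,-250,220,3,0,0),(514,-150,300,20,0,0),(500,200,320,81.5,0,0),(498,445,300,81.5,0,1)],step=50)
E
```

```text
[ 469.06624502 -221.21118526  138.20478358] 0.07333209197262364 [ 0.60948884  0.06160263 -0.86471321]
clip 0.67 [ 474.1715894  -226.60127352  142.76390639]
clip_tip 0.6 [ 466.62784399 -138.14994963  131.827947  ]
clip 0.53 [459.99723611   0.73518692  -2.06341882]
clip_tip 0.57 [ 466.10925094 -137.35166583  131.67275568]
t 7.08 pos [ 468.9 -219.2  138.1] psi 3.0 open 7.0 F [ 1.3  0.1 -1. ]
[[[1.65,-4.1,2.17],[0,0,-0.1],0],[[1.66,-4.09,2.17],[0,0,0],0],[[-3.32,-2.67,0.18],[0,-5.6,0],0],[[-3.29,-2.67,0.5],[0,-5.7,0],0],[[-3.23,-2.67,0.82],[0,-5.7,0],0]]
[[[-4.17,-0.25,1.33],[0,-7.6,0],0],[[-3.96,-0.25,1.87],[0,-7.7,0],0],[[-3.67,-0.25,2.39],[0,-7.7,0],0],[[-3.32,-0.26,2.86],[0.1,-7.7,0],0],[[-2.9,-0.25,3.28],[0,-7.7,0],0]]
[[[-2.44,-0.25,3.64],[0,-7.7,0],0],[[-1.93,-0.25,3.93],[0,-7.7,0],0],[[-1.38,-0.25,4.15],[0,-7.7,0],0],[[-0.76,0.4,4.84],[0,0,0],0],[[-0.76,0.4,4.84],[0,0,0],0]]
[[[-0.76,0.4,4.84],[0,0,0],0],[[-0.76,0.41,4.84],[0,0,0],0],[[-0.77,0.4,4.84],[0,0,0],0],[[0,0,0],[0,0,0],0],[[0,0,0],[0,0,0],0]]
```

View pics/c2.png

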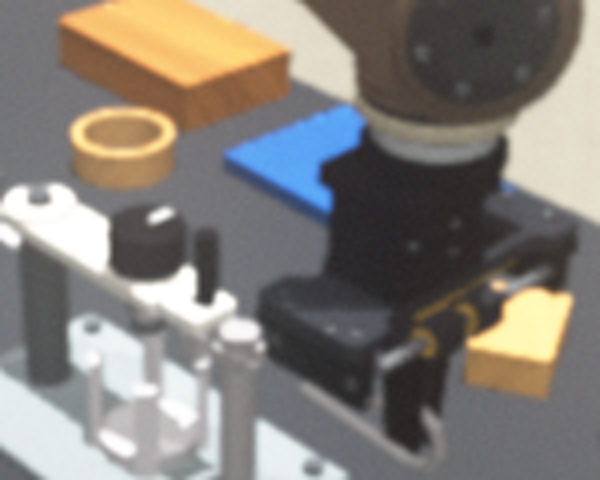

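```bash
python3 - <<'E'
from h import *
plan([(500,-250,200,3,0,0),(530,-100,300,40,0,0),(535,200,300,81.5,0,0),(541,438,220,81.5,0,1)],step=58)
E
```

```text
t 7.08 pos [ 468.9 -219.2  138.1] psi 3.0 open 7.0 F [ 1.3  0.1 -1. ]
[[[1.62,-3.1,1.47],[0,0,-0.1],0],[[1.62,-3.09,1.47],[0,0,0],0],[[-3.7,-2.5,0.95],[0,-9.2,0],0],[[-3.5,-2.5,1.53],[0,-9.3,0],0],[[-3.21,-2.51,2.07],[0,-9.2,0],0]]
[[[-2.85,-2.5,2.56],[0,-9.3,0],0],[[-3.77,0,3.28],[0,-6.9,0],0],[[-3.35,-0.01,3.71],[0.1,-6.9,0],0],[[-2.88,0,4.09],[0,-6.9,0],0],[[-2.37,0,4.4],[0,-6.9,0],0]]
[[[-1.83,0,4.66],[0,-6.9,0],0],[[-1.26,0.01,4.84],[0,-7.0,0],0],[[-0.58,1.6,4.72],[0,0,0],0],[[-0.58,1.6,4.73],[0,0,0],0],[[-0.58,1.6,4.72],[0,0,0],0]]
[[[-0.59,1.61,4.73],[0,0,0],0],[[-0.58,1.6,4.72],[0,0,0],0],[[0,0,0],[0,0,0],0],[[0,0,0],[0,0,0],0],[[0,0,0],[0,0,0],0]]
```

>>> apply_moves(increments=[[[1.6,-3.1,1.5],[0,0,0],0],[[1.6,-3.1,1.5],[0,0,0],0],[[-3.7,-2.5,0.95],[0,-9.2,0],0],[[-3.5,-2.5,1.53],[0,-9.3,0],0],[[-3.2,-2.5,2.07],[0,-9.2,0],0]])

```text
t: 7.7
eef_pos: [523.1, -133.8, 277.6]
tcp_rot: [-1.573, 0.006, -1.021]
ft_force: [-0.0, -0.1, -0.7]
opening: 0.077
```

>>> apply_moves(increments=[[[-2.85,-2.5,2.56],[0,-9.3,0],0],[[-3.77,0,3.28],[0,-6.9,0],0],[[-3.35,0,3.71],[0,-6.9,0],0],[[-2.88,0,4.09],[0,-6.9,0],0],[[-2.37,0,4.4],[0,-6.9,0],0]])

```text
t: 8.32
eef_pos: [526.9, 113.7, 306.8]
tcp_rot: [-1.568, 0.002, -0.351]
ft_force: [1.4, 1.3, -0.0]
opening: 0.077
```

>>> apply_moves(increments=[[[-1.83,0,4.66],[0,-6.9,0],0],[[-1.26,0,4.84],[0,-7.0,0],0],[[-0.58,1.6,4.72],[0,0,0],0],[[-0.58,1.6,4.73],[0,0,0],0],[[-0.58,1.6,4.72],[0,0,0],0]])

```text
t: 8.95
eef_pos: [516.6, 367.9, 260.1]
tcp_rot: [-1.566, -0.002, -0.093]
ft_force: [1.0, -0.3, -0.1]
opening: 0.076
```

```bash
python3 - <<'E'
from h import *
plan([(541,438,130,81.5,0,0),(541,438,50,81.5,0,1),(541,438,28,81.5,0,2,8)],step=50)
E
```

```text
t 8.95 pos [516.6 367.9 260.1] psi 84.7 open 7.2 F [ 1.  -0.3 -0.1]
[[[0.58,4.35,2.38],[-0.3,1.1,0.1],0],[[0.55,4.33,2.42],[0,1.0,0],0],[[0.51,4.34,2.42],[0,1.1,0],0],[[0,4.0,0],[0,0,0],0],[[-0.01,4.0,0.01],[0,0,0],0]]
[[[0,0,0],[0,0,0],0],[[0,0.73,0],[0,0,0],0],[[0,0.73,0],[0,0,0],0],[[0,0.74,0],[0,0,0],0],[[0,0,0],[0,0,0],0]]
[[[0,0,0],[0,0,0],0],[[0,0,0],[0,0,0],0],[[0,0,0],[0,0,0],0],[[0,0,0],[0,0,0],0],[[0,0,0],[0,0,0],0]]
```

>>> apply_moves(increments=[[[0.6,4.3,2.4],[-0.3,1.1,0],0],[[0.55,4.3,2.4],[0,1.0,0],0],[[0.5,4.3,2.4],[0,1.1,0],0],[[0,4.0,0],[0,0,0],0],[[0,3.0,0],[0,0,0],0]])

```text
t: 9.57
eef_pos: [537.5, 446.9, 55.8]
tcp_rot: [-1.57, -0.003, -0.141]
ft_force: [1.0, 0.9, -0.3]
opening: 0.077
```

>>> apply_moves(increments=[[[0,0,0],[0,0,0],0],[[0,0,0],[0,0,0],0],[[0,0,0],[0,0,0],0],[[0,0,0],[0,0,0],0],[[0,0,0],[0,0,0],0]])

```text
t: 10.2
eef_pos: [537.0, 448.0, 58.5]
tcp_rot: [-1.569, -0.004, -0.139]
ft_force: [0.2, 0.4, -0.9]
opening: 0.075
```

```bash
python3 - <<'E'
from h import *
plan([(541,438,28,81.5,0,2,8)],step=50)
p=read_camera("side"); save(p,"tr",(100,80,230,190),4)
E
```

```text
t 10.20 pos [537.  448.   58.5] psi 82.0 open 7.1 F [ 0.2  0.4 -0.9]
[[[0.1,0.61,-0.19],[-0.1,0.1,0.3],0],[[0.11,0.61,-0.19],[0,0.1,0],0],[[0.11,0.61,-0.18],[0,0.1,0],0],[[0.11,0.61,-0.19],[0,0.1,0],0],[[0.11,0.61,-0.18],[0,0.1,0],0]]
[[[0,0,0],[0,0,0],0],[[0,0,0],[0,0,0],0],[[0,0,0],[0,0,0],0],[[0,0,0],[0,0,0],0],[[0,0,0],[0,0,0],0]]
```

View pics/tr.png

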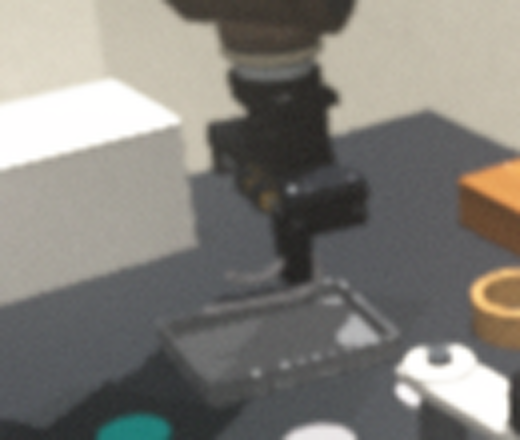

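>>> apply_moves(increments=[[[0.1,0.6,-0.2],[0,0,0.3],0],[[0.1,0.6,-0.2],[0,0,0],0],[[0.1,0.6,-0.2],[0,0,0],0],[[0.1,0.6,-0.2],[0,0,0],0],[[0.1,0.6,-0.2],[0,0,0],0]])

```text
t: 10.88
eef_pos: [540.9, 436.5, 26.3]
tcp_rot: [-1.569, 0.001, -0.14]
ft_force: [-1.4, -0.0, -0.0]
opening: 0.073
```

>>> apply_moves(increments=[[[0,0,0],[0,0,0],0],[[0,0,0],[0,0,0],8],[[0,0,0],[0,0,0],8],[[0,0,0],[0,0,0],8],[[0,0,0],[0,0,0],8]])

```text
t: 11.5
eef_pos: [541.0, 436.6, 26.5]
tcp_rot: [-1.569, 0.001, -0.14]
ft_force: [0.1, -0.4, -0.2]
opening: 0.441
```

>>> apply_moves(increments=[[[0,0,0],[0,0,0],8],[[0,-2,0],[0,0,0],8],[[0,-3,0],[0,0,0],8],[[0,-5,0],[0,0,0],8],[[0,-5,0],[0,0,0],8]])

```text
t: 12.12
eef_pos: [540.2, 435.7, 181.2]
tcp_rot: [-1.572, 0.004, -0.14]
ft_force: [-0.1, 0.4, 0.2]
opening: 0.837
```

```bash
python3 - <<'E'
from h import *
s,R=st(); print(s["eef_pos"],s["opening"],s["ft_force"])
p=read_camera("side");t=read_camera("top")
for q in (p,t):
  for th in ("clip","clip_tip"):
    for d in nets.mark_of(q,th)[:2]: print(th,d["confidence"],c2w(q,d["point"]))
# approach to the handle, gate closed: psi 3 (or equal mod 180)
plan([(530,350,230,60,5,0),(470,-40,270,3,5,0),(460.5,-54,230,3,5,1)],step=56)
E
```

```text
[540.16546392 435.66837483 181.20505538] 0.8368353803991494 [-0.14923313  0.38081371  0.20096283]
clip 0.4 [540.11597259 406.06171899   6.23190927]
clip_tip 0.58 [456.17019985 441.32085986   7.98696579]
clip 0.71 [532.54395299 410.25844085   5.49557306]
clip 0.63 [ 356.64028782 -333.88110182    1.43951529]
clip_tip 0.59 [ 558.54000939 -430.50335108   -2.40279888]
clip_tip 0.44 [454.21199444 443.32578862   8.81593178]
t 12.43 pos [539.9 435.4 177.8] psi 82.0 open 79.9 F [-0.5 -0.5  0.7]
[[[0.06,-1.74,-2.87],[0.1,7.3,-0.3],5],[[0.43,-1.74,-2.84],[0,7.4,0],5],[[0.8,-1.73,-2.75],[0,7.3,0],5],[[1.79,-0.5,-4.6],[0,7.1,0],5],[[2.34,-0.5,-4.34],[0,7.2,0],5]]
[[[2.87,-0.5,-4.01],[0,7.1,0],5],[[3.34,-0.5,-3.63],[0,7.1,0],5],[[3.76,-0.49,-3.19],[0,7.1,0],5],[[4.13,-0.5,-2.7],[0,7.2,0],5],[[4.44,-0.49,-2.16],[0,7.1,0],5]]
[[[4.66,-0.5,-1.59],[0,7.1,0],5],[[1.35,4.0,-1.02],[0,0,0],5],[[0,0,0],[0,0,0],5],[[0,0,0],[0,0,0],5],[[0,0,0],[0,0,0],5]]
```

>>> apply_moves(increments=[[[0.1,-1.8,-2.9],[0,7.3,0],5],[[0.4,-1.8,-2.8],[0,7.4,0],5],[[0.8,-1.8,-2.7],[0,7.3,0],5],[[1.8,-0.5,-4.6],[0,7.1,0],5],[[2.3,-0.5,-4.3],[0,7.2,0],5]])

```text
t: 13.05
eef_pos: [511.5, 250.4, 236.8]
tcp_rot: [-1.589, 0.007, -0.789]
ft_force: [0.9, 0.1, 0.5]
opening: 0.527
```

>>> apply_moves(increments=[[[2.9,-0.5,-4.0],[0,7.1,0],5],[[3.3,-0.5,-3.6],[0,7.1,0],5],[[3.8,-0.5,-3.2],[0,7.1,0],5],[[4.1,-0.5,-2.7],[0,7.2,0],5],[[4.4,-0.5,-2.2],[0,7.1,0],5]])

```text
t: 13.68
eef_pos: [464.3, 0.7, 260.5]
tcp_rot: [-1.6, -0.004, -1.43]
ft_force: [1.7, 0.9, -1.0]
opening: 0.53
```

```bash
python3 - <<'E'
from h import *
t=read_camera("top");p=read_camera("side")
for q in (p,t):
  for th in ("gate_handle","gate_hinge","wheel_grip"):
    for d in nets.mark_of(q,th)[:1]: print(th,d["confidence"],c2w(q,d["point"]))
plan([(460.5,-54,225,3,5,2)],step=50)
E
```

```text
gate_handle 0.75 [464.88505272 -55.20626274 185.06663108]
gate_hinge 0.84 [457.99109157 105.84861554 134.88845374]
wheel_grip 0.74 [4.60642407e+02 5.93518469e-02 1.64810723e+02]
gate_handle 0.49 [454.54510377 440.54519292  10.65911537]
gate_hinge 0.65 [450.0062025  110.82473862 137.39238011]
wheel_grip 0.35 [449.17103432 283.49616244   6.47086969]
t 14.07 pos [465.2   3.1 260.9] psi 8.4 open 50.2 F [ 1.   0.3 -0.2]
[[[2.78,1.82,-0.6],[1.6,2.7,0.3],5],[[2.82,1.79,-0.52],[0,2.7,0],5],[[0,0,0],[0,0,0],5],[[0,0,0],[0,0,0],5],[[0,0,0],[0,0,0],5]]
```

>>> apply_moves(increments=[[[2.8,1.8,-0.6],[1.6,2.7,0],5],[[2.8,1.8,-0.5],[0,2.7,0],5],[[0,0,0],[0,0,0],5],[[0,0,0],[0,0,0],5],[[0,0,0],[0,0,0],5]])

```text
t: 14.7
eef_pos: [461.9, -50.6, 224.5]
tcp_rot: [-1.569, -0.004, -1.51]
ft_force: [0.3, 0.0, -0.7]
opening: 0.525
```

```bash
python3 - <<'E'
from h import *
plan([(461.5,-55,172,3,5,0,20),(461.5,-55,172,3,0,5)],step=50)
E
```

```text
t 14.70 pos [461.9 -50.6 224.5] psi 3.5 open 49.9 F [ 0.3  0.  -0.7]
[[[0.14,1.75,-0.02],[-0.1,0.2,0.2],5],[[0.14,1.75,-0.02],[0,0.1,0],5],[[0.15,1.75,-0.03],[0,0.2,0],5],[[0,0,0],[0,0,0],0],[[0,0,0],[0,0,0],0]]
[[[0,0,0],[0,0,0],0],[[0,0,0],[0,0,0],0],[[0,0,0],[0,0,0],0],[[0,0,0],[0,0,0],0],[[0,0,0],[0,0,0],0]]
```

>>> apply_moves(increments=[[[0.15,1.75,0],[0,0.2,0],5],[[0.15,1.75,0],[0,0.1,0],5],[[0.15,1.6,0],[0,0.2,0],5],[[0,0,0],[0,0,0],5],[[0,0,0],[0,0,0],0]])

```text
t: 15.32
eef_pos: [464.0, -52.4, 174.9]
tcp_rot: [-1.565, -0.006, -1.513]
ft_force: [0.0, 0.6, 0.4]
opening: 0.466
```

>>> apply_moves(increments=[[[0,0,0],[0,0,0],0],[[0,0,0],[0,0,0],0],[[0,0,0],[0,0,0],0],[[0,0,0],[0,0,0],0],[[0,0,0],[0,0,0],0]])

```text
t: 15.95
eef_pos: [464.3, -52.2, 176.2]
tcp_rot: [-1.563, -0.006, -1.512]
ft_force: [0.1, 0.5, -0.7]
opening: 0.156
```

>>> apply_moves(increments=[[[-0.1,0,1.5],[0,-5,0],0],[[-0.16,0,2.3],[0,-8,0],0],[[-0.16,0,2.3],[0,-8,0],0],[[-0.16,0,2.3],[0,-8,0],0],[[-0.16,0,2.3],[0,-8,0],0]])

```text
t: 16.58
eef_pos: [562.0, -12.0, 176.2]
tcp_rot: [-1.572, -0.006, -0.849]
ft_force: [-4.0, 2.0, 3.9]
opening: 0.157
```

```bash
python3 - <<'E'
from h import *
s,R=st(); print(s["eef_pos"],np.degrees(np.arctan2(R[1,2],R[0,2])),s["opening"],s["ft_force"],s["moment"])
E
```

```text
[561.96637567 -12.03633367 176.21281189] 41.336704122548156 0.15728698581631814 [-3.95628783  1.97095136  3.85738165] [0.50186209 0.74805196 0.001078  ]
```

>>> apply_moves(increments=[[[-0.16,0,2.3],[0,-8,0],0],[[-0.16,0,2.3],[0,-8,0],0],[[-0.16,0,2.3],[0,-8,0],0],[[-0.16,0,2.3],[0,-8,0],0],[[-0.16,0,2.3],[0,-8,0],0]])

```text
t: 17.2
eef_pos: [616.4, 89.8, 176.3]
tcp_rot: [-1.576, -0.0, -0.129]
ft_force: [-5.4, -1.8, 4.7]
opening: 0.157
```

```bash
python3 - <<'E'
from h import *
from scipy.optimize import least_squares
s,R=st(); q=s["eef_pos"]; print(q,np.degrees(np.arctan2(R[1,2],R[0,2])),s["opening"],s["ft_force"],s["moment"])
P=np.array([[464.3,-52.2],[562,-12],q[:2]])
r=least_squares(lambda c:[np.hypot(*(p-c))-165 for p in P],[455,110]); print(r.x,r.fun,[np.degrees(np.arctan2(p[0]-r.x[0],-(p[1]-r.x[1]))) for p in P])
E
```

```text
[616.40321944  89.83590189 176.25641629] 82.58525471522948 0.1573235370346556 [-5.44272801 -1.83983245  4.72896152] [0.04172964 0.96712584 0.00675024]
[453.08230855 112.25902994] [-0.15883666  0.23731429 -0.14698485] [np.float64(3.902080511770425), np.float64(41.235778038492434), np.float64(82.18245714653922)]
```

>>> apply_moves(increments=[[[-0.16,0,2.3],[0,-8,0],0],[[-0.14,0,2.0],[0,-7,0],0],[[0,0,0],[0,0,0],0],[[0,0,0],[0,0,0],0],[[0,0,0],[0,0,0],0]])

```text
t: 17.82
eef_pos: [616.1, 134.2, 176.3]
tcp_rot: [-1.575, 0.002, 0.137]
ft_force: [-1.6, 1.9, 0.4]
opening: 0.158
```

```bash
python3 - <<'E'
from h import *
from scipy.optimize import least_squares
s,R=st(); q=s["eef_pos"]; print(q,np.degrees(np.arctan2(R[1,2],R[0,2])),s["opening"],s["ft_force"],s["moment"])
P=np.array([[464.3,-52.2],[562,-12],[616.4,89.8],q[:2]])
r=least_squares(lambda c:[np.hypot(*(p-c[:2]))-c[2] for p in P],[455,110,165]); c=r.x;print(r.x,r.fun,[np.degrees(np.arctan2(p[0]-c[0],-(p[1]-c[1]))) for p in P])
E
```

```text
[616.06410159 134.16214378 176.286839  ] 97.8458725589308 0.15796132932134188 [-1.64419506  1.91942824  0.36451196] [0.60842784 0.11045096 0.01158945]
[454.34029337 110.90460147 163.40342357] [ 0.00498129 -0.01384772  0.0247035  -0.01583707] [np.float64(3.49433104666434), np.float64(41.21711365397226), np.float64(82.580280153767), np.float64(98.18361238556523)]
```

```bash
cat > parts.py <<'E'
from h import *
def locate(t,xy,ztop=10,rad=14,thr=150):
    u,v=proj(t,[xy[0],xy[1],ztop]); u0,v0=int(round(u)),int(round(v))
    sub=t["img"][v0-rad:v0+rad+1,u0-rad:u0+rad+1].astype(float); g=sub.mean(2)
    m=((g>thr)&(sub.max(2)-sub.min(2)<60)).astype(np.uint8)
    n,l,stt,c=cv2.connectedComponentsWithStats(m); 
    if n<2: return None
    k=1+np.argmax(stt[1:,4]); (cu,cv_),(w,h),_=cv2.minAreaRect(np.argwhere(l==k)[:,::-1].astype(np.float32))
    wgt=np.where(l==k,g,0); ys,xs=np.mgrid[:g.shape[0],:g.shape[1]]
    return np.round(ray(t,(u0-rad+c[k][0],v0-rad+c[k][1]),ztop)[:2],1),int(stt[k,4]),np.round([w,h],1)
E
python3 - <<'E'
from parts import *
t=read_camera("top"); p=read_camera("side")
for n,xy,z in [("sp",(561,-431),10),("b-256",(437,-256),10),("b-419",(451,-418),10),("b281",(449,281),10),("pad",(568,295),8)]: print(n,locate(t,xy,z))
for th in ("spacer","block1","pad"):
  for q in (t,p):
    print(th,[(round(d["confidence"],2),np.round(c2w(q,d["point"])[:2],1)) for d in nets.mark_of(q,th)[:6]])
plan([(616,134,245,98,5,0),(580,-200,240,93,7.5,0),(561,-430,150,93,7.5,1)],step=55)
E
```

```text
sp (array([ 557.3, -432.1]), 211, array([17., 17.]))
b-256 (array([ 427.6, -286.4]), 202, array([18., 12.]))
b-419 (array([ 449.9, -419.7]), 269, array([17., 18.]))
b281 (array([456.8, 297.5]), 58, array([10.,  6.]))
pad (array([567.6, 303.6]), 210, array([16.1, 16.2]))
spacer [(0.41, array([ 559.3, -430.2]))]
spacer [(0.82, array([ 559.4, -435.9]))]
block1 [(0.75, array([ 448.3, -421.3])), (0.54, array([343.9, 382.8])), (0.51, array([448.6, 282.8])), (0.46, array([ 429.5, -293.2]))]
block1 [(0.73, array([449.3, 278.2])), (0.66, array([ 428. , -290.9])), (0.66, array([352.1, 381.1])), (0.6, array([ 453.9, -420.8])), (0.49, array([333.8, 278.4]))]
pad [(0.7, array([455.3,   1.9])), (0.66, array([565.2, 296. ]))]
pad [(0.43, array([569.7, 293.5]))]
t 18.23 pos [616.1 134.2 176.3] psi 98.0 open 15.2 F [-1.2 -2.1  0.9]
[[[-0.01,-3.44,-0.03],[0.3,0,-0.1],5],[[-0.01,-3.43,-0.01],[0,0,0],5],[[-1.17,0.07,-4.65],[0,0.7,0],7.5],[[-1.11,0.07,-4.67],[0,0.7,0],7.5],[[-1.06,0.07,-4.68],[0,0.7,0],7.5]]
[[[-1.0,0.07,-4.7],[0,0.7,0],7.5],[[-0.94,0.07,-4.71],[0,0.7,0],7.5],[[-0.88,0.07,-4.71],[0,0.7,0],7.5],[[-0.83,0.08,-4.73],[0,0.8,0],7.5],[[-0.62,1.8,-4.57],[0,0,0],7.5]]
[[[-0.62,1.8,-4.58],[0,0,0],7.5],[[-0.61,1.8,-4.57],[0,0,0],7.5],[[-0.62,1.8,-4.58],[0,0,0],7.5],[[-0.61,1.79,-4.57],[0,0,0],7.5],[[0,0,0],[0,0,0],7.5]]
```

>>> apply_moves(increments=[[[0,0,0],[0,0,0],4],[[0,0,0],[0,0,0],4],[[0,-2,0],[0,0,0],4],[[0,-3,0],[0,0,0],4],[[0,-3,0],[0,0,0],4]])

```text
t: 18.85
eef_pos: [615.4, 134.8, 255.7]
tcp_rot: [-1.576, 0.007, 0.139]
ft_force: [0.9, 0.0, -0.2]
opening: 0.422
```

>>> apply_moves(increments=[[[-1.2,0,-4.6],[0,0.7,0],7.5],[[-1.1,0,-4.7],[0,0.7,0],7.5],[[-1.0,0,-4.7],[0,0.7,0],7.5],[[-1,0,-4.7],[0,0.7,0],7.5],[[-0.9,0,-4.7],[0,0.7,0],7.5]])

```text
t: 19.48
eef_pos: [591.2, -106.7, 259.9]
tcp_rot: [-1.576, 0.001, 0.082]
ft_force: [0.3, -0.1, -0.1]
opening: 0.782
```

>>> apply_moves(increments=[[[-0.9,0,-4.7],[0,0.7,0],7.5],[[-0.8,1,-4.7],[0,0.8,0],7.5],[[-0.6,1.8,-4.6],[0,0,0],7.5],[[-0.6,1.8,-4.6],[0,0,0],7.5],[[-0.6,1.8,-4.6],[0,0,0],7.5]])

```text
t: 20.1
eef_pos: [570.5, -348.7, 197.5]
tcp_rot: [-1.578, -0.003, 0.056]
ft_force: [0.8, 0.3, 0.4]
opening: 0.787
```

```bash
python3 - <<'E'
from h import *
plan([(558.5,-432,110,93,7.5,2),(558.5,-432,3,93,7.5,1,35)],step=50)
E
```

```text
t 20.10 pos [ 570.5 -348.7  197.5] psi 93.2 open 74.8 F [0.8 0.3 0.4]
[[[-0.56,2.93,-2.73],[0.4,0.1,0.2],7.5],[[-0.55,2.92,-2.75],[0,0,0],7.5],[[-0.55,2.92,-2.75],[0,0.1,0],7.5],[[0,0,0],[0,0,0],7.5],[[0,0,0],[0,0,0],7.5]]
[[[0,2.67,0],[0,0,0],7.5],[[0,2.68,0],[0,0,0],7.5],[[0,2.67,0],[0,0,0],7.5],[[0,2.68,0.01],[0,0,0],7.5],[[0,0,0],[0,0,0],7.5]]
```

>>> apply_moves(increments=[[[-0.56,2.9,-2.7],[0.4,0,0],7.5],[[-0.55,2.9,-2.7],[0,0,0],7.5],[[-0.55,2.9,-2.7],[0,0,0],7.5],[[0,0,0],[0,0,0],7.5],[[0,0,0],[0,0,0],7.5]])

```text
t: 20.72
eef_pos: [557.4, -435.8, 106.6]
tcp_rot: [-1.57, -0.003, 0.052]
ft_force: [-0.4, -0.2, 0.6]
opening: 0.785
```

```bash
python3 - <<'E'
from h import *
plan([(558.5,-432,14,93,7.5,2,35)],step=50)
E
```

```text
t 20.73 pos [ 557.4 -435.8  106.6] psi 93.0 open 74.6 F [-0.4 -0.2  0.6]
[[[0.03,3.09,0.12],[0,0,0.2],7.5],[[0.05,3.08,0.12],[0,0,0],7.5],[[0.04,3.09,0.12],[0,0,0],7.5],[[0,0,0],[0,0,0],7.5],[[0,0,0],[0,0,0],7.5]]
```

>>> apply_moves(increments=[[[0,3.1,0.1],[0,0,0.2],7.5],[[0,3.1,0.1],[0,0,0],7.5],[[0,3.0,0.1],[0,0,0],7.5],[[0,0,0],[0,0,0],7.5],[[0,0,0],[0,0,0],7.5]])

```text
t: 21.35
eef_pos: [562.2, -430.3, 21.1]
tcp_rot: [-1.578, -0.007, 0.057]
ft_force: [0.2, -0.2, 0.8]
opening: 0.785
```

```bash
python3 - <<'E'
from h import *
plan([(558.5,-432,3,93,7.5,0,4)],step=50)
E
```

```text
t 21.35 pos [ 562.2 -430.3   21.1] psi 93.3 open 74.6 F [ 0.2 -0.2  0.8]
[[[-0.08,0.36,-0.03],[0.4,0.1,0.4],7.5],[[-0.08,0.36,-0.03],[0,0,0],7.5],[[-0.07,0.36,-0.03],[0,0.1,0],7.5],[[-0.08,0.37,-0.03],[0,0,0],7.5],[[-0.07,0.36,-0.02],[0,0.1,0],7.5]]
```

>>> apply_moves(increments=[[[-0.1,0.35,0],[0.4,0,0.4],7.5],[[-0.1,0.35,0],[0,0,0],7.5],[[-0.1,0.35,0],[0,0,0],7.5],[[-0.1,0.35,0],[0,0,0],7.5],[[0,0.3,0],[0,0,0],7.5]])

```text
t: 21.98
eef_pos: [559.1, -431.4, 6.7]
tcp_rot: [-1.574, -0.003, 0.057]
ft_force: [0.6, 0.2, -0.6]
opening: 0.788
```

>>> apply_moves(increments=[[[0,0,0],[0,0,0],5],[[0,0,0],[0,0,0],5],[[0,0,0],[0,0,0],5],[[0,0,0],[0,0,0],5],[[0,0,0],[0,0,0],5]])

```text
t: 22.6
eef_pos: [559.0, -431.3, 6.3]
tcp_rot: [-1.573, -0.002, 0.057]
ft_force: [0.0, -0.3, -1.3]
opening: 0.577
```

>>> apply_moves(increments=[[[0,0,0],[0,0,0],7],[[0,0,0],[0,0,0],7],[[0,0,0],[0,10,0],7],[[0,0,0],[0,10,0],7],[[0,0,0],[0,10,0],7]])

```text
t: 23.22
eef_pos: [559.2, -431.5, 6.7]
tcp_rot: [-1.572, -0.004, -0.482]
ft_force: [0.3, -0.4, -0.8]
opening: 0.742
```

>>> apply_moves(increments=[[[0,0,0],[0,10,0],7],[[0,0,0],[0,10,0],7],[[0,0,0],[0,10,0],7],[[0,0,0],[0,10,0],7],[[0,0,0],[0,9,0],7]])

```text
t: 23.85
eef_pos: [559.3, -431.6, 7.1]
tcp_rot: [-1.568, -0.004, -1.366]
ft_force: [-0.2, 1.0, -0.1]
opening: 0.736
```

```bash
python3 - <<'E'
from h import *
plan([(558.5,-432,3,3.2,7,0,4)],step=50)
E
```

```text
t 23.85 pos [ 559.3 -431.6    7.1] psi 11.7 open 69.9 F [-0.2  1.  -0.1]
[[[0.01,0.21,-0.05],[-0.2,4.3,0.2],7],[[0.01,0.2,-0.04],[0,4.2,0],7],[[0,0,0],[0,0,0],7],[[0,0,0],[0,0,0],7],[[0,0,0],[0,0,0],7]]
```

>>> apply_moves(increments=[[[0,0.2,0],[0,4.3,0],7],[[0,0.2,0],[0,4,0],7],[[0,0,0],[0,0,0],7],[[0,0,0],[0,0,0],5],[[0,0,0],[0,0,0],5]])

```text
t: 24.48
eef_pos: [559.5, -431.8, 3.5]
tcp_rot: [-1.567, -0.004, -1.514]
ft_force: [-1.1, -0.4, -0.3]
opening: 0.584
```

>>> apply_moves(increments=[[[0,0,0],[0,0,0],5],[[0,0,0],[0,0,0],5],[[0,-1,0],[0,0,0],5],[[0,-2,0],[0,0,0],5],[[0,-4,0],[0,0,0],5]])

```text
t: 25.1
eef_pos: [558.3, -430.7, 74.4]
tcp_rot: [-1.57, -0.0, -1.513]
ft_force: [-0.3, -0.4, 0.2]
opening: 0.567
```

```bash
python3 - <<'E'
from h import *
plan([(540,-370,200,3.3,5,0),(461,1,205,3.3,5,3)],step=55)
E
```

```text
t 25.10 pos [ 558.3 -430.7   74.4] psi 3.3 open 53.9 F [-0.3 -0.4  0.2]
[[[-2.05,-4.19,-0.49],[0,0,0],5],[[-2.05,-4.19,-0.49],[0,0,0],5],[[-2.06,-4.19,-0.49],[0,0,0],5],[[-5.36,-0.07,-0.82],[0,0,0],5],[[-5.35,-0.07,-0.82],[0,0,0],5]]
[[[-5.36,-0.08,-0.82],[0,0,0],5],[[-5.35,-0.07,-0.83],[0,0,0],5],[[-5.36,-0.08,-0.82],[0,0,0],5],[[-5.35,-0.07,-0.83],[0,0,0],5],[[-5.36,-0.08,-0.82],[0,0,0],5]]
[[[0,0,0],[0,0,0],5],[[0,0,0],[0,0,0],5],[[0,0,0],[0,0,0],5],[[0,0,0],[0,0,0],5],[[0,0,0],[0,0,0],5]]
```

>>> apply_moves(increments=[[[-2,-4.2,-0.5],[0,0,0],5],[[-2,-4.2,-0.5],[0,0,0],5],[[-2,-4.0,-0.5],[0,0,0],5],[[-5.4,0,-0.8],[0,0,0],5],[[-5.4,0,-0.8],[0,0,0],5]])

```text
t: 25.72
eef_pos: [517.3, -263.7, 212.4]
tcp_rot: [-1.56, -0.01, -1.517]
ft_force: [1.5, 0.1, -0.5]
opening: 0.572
```

>>> apply_moves(increments=[[[-5.4,0,-0.8],[0,0,0],5],[[-5.4,0,-0.8],[0,0,0],5],[[-5.4,0,-0.8],[0,0,0],5],[[-5,0,-0.8],[0,0,0],5],[[-4,0,-0.8],[0,0,0],5]])

```text
t: 26.35
eef_pos: [461.0, -6.0, 217.0]
tcp_rot: [-1.549, -0.013, -1.518]
ft_force: [1.3, -0.6, -0.5]
opening: 0.568
```

```bash
python3 - <<'E'
from h import *
plan([(460.8,1,190,3.3,5,0),(460.8,1,130,3.3,5,1,25)],step=50)
E
```

```text
t 26.35 pos [461.  -6. 217.] psi 3.1 open 54.0 F [ 1.3 -0.6 -0.5]
[[[-0.74,2.69,-0.04],[-1.2,-0.2,0.8],5],[[0,2.0,0],[0,0,0],5],[[0,2.0,0],[0,0,0],5],[[0,2.0,0],[0,0,0],5],[[0,0,0],[0,0,0],5]]
```

>>> apply_moves(increments=[[[-0.2,2.5,0],[-1.2,0,0.8],5],[[0,2.0,0],[0,0,0],5],[[0,2.0,0],[0,0,0],5],[[0,2.0,0],[0,0,0],5],[[0,0,0],[0,0,0],5]])

```text
t: 26.98
eef_pos: [462.1, -1.1, 137.3]
tcp_rot: [-1.56, -0.001, -1.512]
ft_force: [0.3, -0.2, -1.4]
opening: 0.57
```

```bash
python3 - <<'E'
from h import *
plan([(460.8,1,112,3.3,5,0,5)],step=50)
p=read_camera("side"); save(p,"b1",(180,120,300,260),4)
E
```

```text
t 26.98 pos [462.1  -1.1 137.3] psi 3.4 open 54.2 F [ 0.3 -0.2 -1.4]
[[[-0.04,0.42,-0.02],[-0.6,0,0.1],5],[[-0.04,0.42,-0.02],[0,0,0],5],[[-0.03,0.42,-0.02],[0,0,0],5],[[-0.04,0.42,-0.02],[0,0,0],5],[[-0.03,0.43,-0.02],[0,0.1,0],5]]
[[[-0.04,0.42,-0.02],[0,0,0],5],[[0,0,0],[0,0,0],5],[[0,0,0],[0,0,0],5],[[0,0,0],[0,0,0],5],[[0,0,0],[0,0,0],5]]
```

View pics/b1.png

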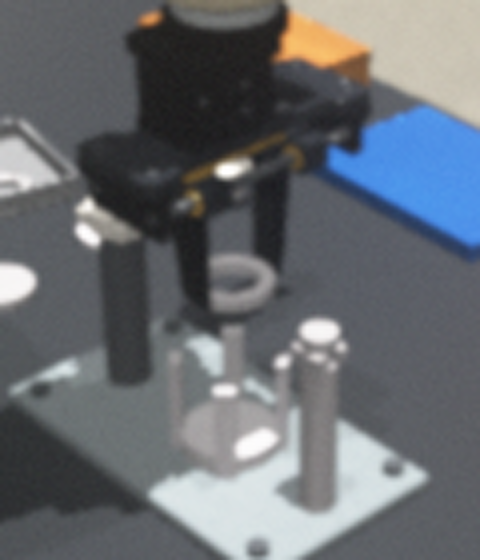

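>>> apply_moves(increments=[[[0,0.9,0],[-0.6,0,0],5],[[-0.1,0.9,0],[0,0,0],5],[[-0.1,0.9,0],[0,0,0],5],[[0,0.9,0],[0,0,0],5],[[0,0,0],[0,0,0],5]])

```text
t: 27.65
eef_pos: [463.4, 0.8, 101.7]
tcp_rot: [-1.567, -0.002, -1.512]
ft_force: [-0.1, -0.2, -0.6]
opening: 0.569
```

```bash
python3 - <<'E'
from h import *
plan([(460.8,0.8,94,3.3,5,0,5)],step=50)
E
```

```text
t 27.65 pos [463.4   0.8 101.7] psi 3.4 open 54.0 F [-0.1 -0.2 -0.6]
[[[-0.01,0.38,-0.13],[-0.2,0,0.1],5],[[-0.01,0.39,-0.14],[0,0.1,0],5],[[0,0,0],[0,0,0],5],[[0,0,0],[0,0,0],5],[[0,0,0],[0,0,0],5]]
```

>>> apply_moves(increments=[[[0,0.3,-0.15],[0,0,0],5],[[0,0.2,-0.15],[0,0,0],5],[[0,0,0],[0,0,0],5],[[0,0,0],[0,0,0],5],[[0,0,0],[0,0,0],5]])

```text
t: 28.28
eef_pos: [460.5, 0.5, 96.8]
tcp_rot: [-1.566, -0.002, -1.512]
ft_force: [0.4, -0.4, -0.5]
opening: 0.572
```

```bash
python3 - <<'E'
from h import *
plan([(460.8,0.8,60,3.3,5,0,10)],step=50)
E
```

```text
t 28.27 pos [460.5   0.5  96.8] psi 3.4 open 54.3 F [ 0.4 -0.4 -0.5]
[[[-0.01,0.92,0],[-0.3,0,0.1],5],[[-0.01,0.92,0.01],[0,0,0],5],[[-0.01,0.92,0.01],[0,0,0],5],[[0,0.92,0.01],[0,0.1,0],5],[[0,0,0],[0,0,0],5]]
```

>>> apply_moves(increments=[[[0,0.8,0],[-0.3,0,0],5],[[0,0.8,-0.05],[0,0,0],5],[[0,0.8,-0.05],[0,0,0],5],[[0,0.8,-0.05],[0,0,0],5],[[0,0,0],[0,0,0],5]])

```text
t: 28.9
eef_pos: [458.7, 0.4, 62.0]
tcp_rot: [-1.572, -0.002, -1.512]
ft_force: [0.1, -0.1, -0.5]
opening: 0.569
```

>>> apply_moves(increments=[[[0,0.6,-0.05],[0,0,0],5],[[0,0.6,-0.05],[0,0,0],5],[[0,0.6,-0.05],[0,0,0],5],[[0,0.6,-0.05],[0,0,0],5],[[0,0,0],[0,0,0],5]])

```text
t: 29.52
eef_pos: [456.7, 0.2, 36.4]
tcp_rot: [-1.572, -0.002, -1.512]
ft_force: [0.2, 0.2, -0.8]
opening: 0.571
```

```bash
python3 - <<'E'
from h import *
plan([(460.8,0.8,29.5,3.3,5,0,8)],step=50)
E
```

```text
t 29.52 pos [4.567e+02 2.000e-01 3.640e+01] psi 3.4 open 54.3 F [ 0.2  0.2 -0.8]
[[[-0.02,0.35,0.21],[0.1,0,0.1],5],[[-0.02,0.34,0.21],[0,0.1,0],5],[[0,0,0],[0,0,0],5],[[0,0,0],[0,0,0],5],[[0,0,0],[0,0,0],5]]
```

>>> apply_moves(increments=[[[0,0.25,0.2],[0,0,0],5],[[0,0.25,0.1],[0,0,0],5],[[0,0,0],[0,0,0],5],[[0,0,0],[0,0,0],5],[[0,0,0],[0,0,0],5]])

```text
t: 30.15
eef_pos: [460.2, 0.3, 31.4]
tcp_rot: [-1.571, -0.002, -1.512]
ft_force: [-0.6, -0.8, -0.2]
opening: 0.569
```

```bash
python3 - <<'E'
from h import *
plan([(460.5,0.8,29,3.3,5,0,8)],step=50)
E
```

```text
t 30.15 pos [4.602e+02 3.000e-01 3.140e+01] psi 3.4 open 54.1 F [-0.6 -0.8 -0.2]
[[[-0.05,0.24,0.03],[0,0.1,0.1],5],[[0,0,0],[0,0,0],5],[[0,0,0],[0,0,0],5],[[0,0,0],[0,0,0],5],[[0,0,0],[0,0,0],5]]
```

>>> apply_moves(increments=[[[0,0.2,0],[0,0,0],5],[[0,0,0],[0,0,0],6.8],[[0,0,0],[0,0,0],6.8],[[0,0,0],[0,0,0],6.8],[[0,-2,0],[0,0,0],6.8]])

```text
t: 30.78
eef_pos: [459.7, 0.4, 48.9]
tcp_rot: [-1.573, -0.002, -1.512]
ft_force: [0.4, 0.4, -0.2]
opening: 0.716
```

>>> apply_moves(increments=[[[0,-4,0],[0,0,0],6.8],[[0,-5,0],[0,0,0],6.8],[[0,-5,0],[0,0,0],6.8],[[0,-3,0],[0,0,0],6.8],[[0,0,0],[0,0,0],6.8]])

```text
t: 31.4
eef_pos: [459.9, 0.7, 225.4]
tcp_rot: [-1.572, -0.002, -1.512]
ft_force: [-0.3, -0.3, -0.4]
opening: 0.715
```

```bash
python3 - <<'E'
from parts import *
t=read_camera("top"); p=read_camera("side"); save(p,"b2",(180,120,300,260),4)
for q in (t,p):
  for th in ("spacer","block1","pad"):
    print(th,[(round(d["confidence"],2),np.round(c2w(q,d["point"]),1)) for d in nets.mark_of(q,th)[:5]])
for n,xy,z in [("b-292",(429,-292),10),("b-419",(451,-418),10),("b281",(449,281),10),("pad",(568,295),8)]: print(n,locate(t,xy,z))
plan([(455,-100,215,40,7.5,0),(430,-289,130,93,7.5,1)],step=55)
E
```

```text
spacer []
block1 [(0.79, array([327.5, 281.1,   3.8])), (0.76, array([345.5, 383.8,   5.3])), (0.68, array([447.7, 280.3,   7.3])), (0.55, array([ 430. , -293.4,    5.3])), (0.5, array([ 448. , -416.4,    3.7]))]
pad [(0.68, array([451.3, 111.6, 137.7]))]
spacer [(0.63, array([462.1,  -2.7,  25.2])), (0.51, array([541.3, 407.2,   6.1]))]
block1 [(0.83, array([ 452.8, -421.5,    6.6])), (0.75, array([331.7, 276.4,   7.2])), (0.6, array([ 426.3, -293.7,    9.4])), (0.44, array([450.5, 277.3,   7.5])), (0.44, array([ 659.7, -426.4,    3.1]))]
pad [(0.49, array([571.3, 295.7,   0.9]))]
b-292 (array([ 427.7, -293.9]), 279, array([18., 18.]))
b-419 (array([ 450.1, -419.8]), 272, array([17., 18.]))
b281 (array([448.4, 279.6]), 271, array([18., 17.]))
pad (array([567.6, 297.8]), 276, array([18., 18.]))
t 31.80 pos [459.1   0.8 222.7] psi 3.4 open 68.1 F [ 0.2 -0.3  0.2]
[[[2.51,0.2,-0.25],[0.4,-9.2,0],7.5],[[2.44,0.19,-0.65],[0,-9.1,0],7.5],[[2.3,0.19,-1.02],[0,-9.2,0],7.5],[[2.11,0.2,-1.39],[0,-9.1,0],7.5],[[2.15,1.42,-2.34],[0,-8.9,0],7.5]]
[[[1.76,1.42,-2.65],[0,-8.8,0],7.5],[[1.33,1.42,-2.88],[0,-8.8,0],7.5],[[0.88,1.42,-3.05],[0,-8.9,0],7.5],[[0.39,1.41,-3.15],[0,-8.8,0],7.5],[[-0.1,1.42,-3.18],[0,-8.8,0],7.5]]
[[[0,0,0],[0,0,0],7.5],[[0,0,0],[0,0,0],7.5],[[0,0,0],[0,0,0],7.5],[[0,0,0],[0,0,0],7.5],[[0,0,0],[0,0,0],7.5]]
```

View pics/b2.png

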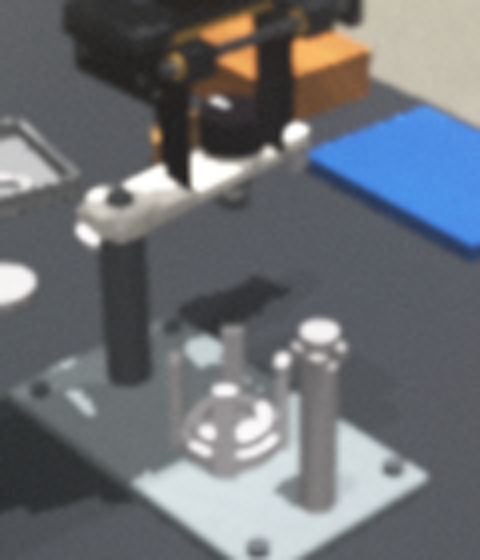

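>>> apply_moves(increments=[[[2.5,0.2,-0.25],[0.4,-9.2,0],7.5],[[2.4,0.2,-0.65],[0,-9.1,0],7.5],[[2.3,0.2,-1.0],[0,-9.2,0],7.5],[[2.1,0.2,-1.4],[0,-9.1,0],7.5],[[2.15,1.4,-2.3],[0,-8.9,0],7.5]])

```text
t: 32.42
eef_pos: [452.3, -133.0, 198.7]
tcp_rot: [-1.571, 0.001, -0.691]
ft_force: [0.5, -1.2, -0.2]
opening: 0.789
```

>>> apply_moves(increments=[[[1.8,1.4,-2.6],[0,-8.8,0],7.5],[[1.3,1.4,-2.9],[0,-8.8,0],7.5],[[0.9,1.4,-3.0],[0,-8.9,0],7.5],[[0.4,1.4,-3.1],[0,-8.8,0],7.5],[[0,1.4,-3.0],[0,-8.8,0],7.5]])

```text
t: 33.05
eef_pos: [438.0, -293.4, 124.0]
tcp_rot: [-1.568, 0.004, 0.105]
ft_force: [-0.0, -0.7, 0.4]
opening: 0.787
```

```bash
python3 - <<'E'
from h import *
plan([(429.5,-293,60,93,7.5,0),(429.5,-293,18,93,7.5,1,20)],step=50)
E
```

```text
t 33.05 pos [ 438.  -293.4  124. ] psi 96.0 open 74.7 F [-0.  -0.7  0.4]
[[[-0.41,3.2,0.06],[-0.1,1.5,-0.2],7.5],[[-0.41,3.21,0.05],[0,1.5,0],7.5],[[0,1.4,0],[0,0,0],7.5],[[0,1.4,0],[0,0,0],7.5],[[0,1.4,0],[0,0,0],7.5]]
[[[0,0,0],[0,0,0],7.5],[[0,0,0],[0,0,0],7.5],[[0,0,0],[0,0,0],7.5],[[0,0,0],[0,0,0],7.5],[[0,0,0],[0,0,0],7.5]]
```

>>> apply_moves(increments=[[[-0.4,3.2,0],[0,1.5,0],7.5],[[-0.4,3.2,0],[0,1.5,0],7.5],[[0,2,0],[0,0,0],7.5],[[0,1.4,0],[0,0,0],7.5],[[0,0.3,0],[0,0,0],7.5]])

```text
t: 33.67
eef_pos: [428.4, -296.0, 17.0]
tcp_rot: [-1.566, 0.006, 0.051]
ft_force: [-0.5, 0.4, -0.2]
opening: 0.79
```

```bash
python3 - <<'E'
from h import *
plan([(429.5,-293,4.5,93,7.5,0,4)],step=50)
E
```

```text
t 33.67 pos [ 428.4 -296.    17. ] psi 92.9 open 75.0 F [-0.5  0.4 -0.2]
[[[0.03,0.31,0.07],[-0.3,0,-0.4],7.5],[[0.03,0.31,0.08],[0,0,0],7.5],[[0.03,0.32,0.07],[0,-0.1,0],7.5],[[0.04,0.31,0.08],[0,0,0],7.5],[[0,0,0],[0,0,0],7.5]]
```

>>> apply_moves(increments=[[[0,0.3,0.07],[-0.3,0,-0.4],7.5],[[0,0.3,0.07],[0,0,0],7.5],[[0,0.3,0.07],[0,0,0],7.5],[[0,0.3,0.07],[0,0,0],7.5],[[0,0,0],[0,0,0],5]])

```text
t: 34.3
eef_pos: [429.3, -294.2, 7.9]
tcp_rot: [-1.576, -0.005, 0.051]
ft_force: [-1.2, -0.4, 4.5]
opening: 0.732
```

>>> apply_moves(increments=[[[0,0,0],[0,0,0],5],[[0,0,0],[0,0,0],5],[[0,0,0],[0,0,0],5],[[0,0,0],[0,0,0],7],[[0,0,0],[0,0,0],7]])

```text
t: 34.92
eef_pos: [429.5, -294.2, 8.1]
tcp_rot: [-1.577, -0.005, 0.051]
ft_force: [0.6, 0.2, 0.2]
opening: 0.711
```

>>> apply_moves(increments=[[[0,0,0],[0,10,0],7],[[0,0,0],[0,10,0],7],[[0,0,0],[0,10,0],7],[[0,0,0],[0,10,0],7],[[0,0,0],[0,10,0],7]])

```text
t: 35.55
eef_pos: [429.5, -294.0, 7.6]
tcp_rot: [-1.57, -0.007, -0.848]
ft_force: [-0.3, 0.5, 0.1]
opening: 0.74
```

>>> apply_moves(increments=[[[0,0,0],[0,10,0],7],[[0,0,0],[0,10,0],7],[[0,0,0],[0,10,0],7],[[0,0,0],[0,10,0],7],[[0,0.1,0],[0,3,0],7]])

```text
t: 36.17
eef_pos: [429.6, -293.9, 6.2]
tcp_rot: [-1.566, -0.004, -1.626]
ft_force: [0.1, -0.4, -0.3]
opening: 0.741
```

```bash
python3 - <<'E'
from h import *
plan([(429.5,-293,4,3.4,7,0,4)],step=50)
E
```

```text
t 36.17 pos [ 429.6 -293.9    6.2] psi -3.1 open 70.4 F [ 0.1 -0.4 -0.3]
[[[-0.09,0.21,-0.01],[-0.3,-6.5,0.3],7],[[0,0,0],[0,0,0],7],[[0,0,0],[0,0,0],7],[[0,0,0],[0,0,0],7],[[0,0,0],[0,0,0],7]]
```

>>> apply_moves(increments=[[[0,0.2,0],[0,-6.5,0.3],7],[[0,0.1,0],[0,0,0],7],[[0,0,0],[0,0,0],5],[[0,0,0],[0,0,0],5],[[0,0,0],[0,0,0],5]])

```text
t: 36.8
eef_pos: [429.5, -293.8, 2.9]
tcp_rot: [-1.566, 0.0, -1.516]
ft_force: [-0.7, 0.5, -0.2]
opening: 0.583
```

```bash
python3 - <<'E'
from h import *
plan([(429.5,-293,90,3.4,5,0),(461,0,215,3.4,5,0)],step=52)
E
```

```text
t 36.80 pos [ 429.5 -293.8    2.9] psi 3.2 open 55.4 F [-0.7  0.5 -0.2]
[[[-0.04,-4.36,0.02],[-0.3,-0.1,0],5],[[-0.05,-4.35,0],[0,-0.1,0],5],[[-4.15,-1.78,0.69],[0,0,0],5],[[-4.15,-1.78,0.69],[0,0,0],5],[[-4.15,-1.79,0.69],[0,0,0],5]]
[[[-4.15,-1.78,0.7],[0,0,0],5],[[-4.16,-1.79,0.69],[0,0,0],5],[[-4.15,-1.78,0.7],[0,0,0],5],[[-4.16,-1.79,0.69],[0,0,0],5],[[0,0,0],[0,0,0],5]]
```

>>> apply_moves(increments=[[[0,0,0],[0,0,0],5],[[0,-2,0],[0,0,0],5],[[0,-4,0],[0,0,0],5],[[-3,-3,0.4],[0,0,0],5],[[-4.2,-2,0.7],[0,0,0],5]])

```text
t: 37.42
eef_pos: [435.4, -221.2, 114.2]
tcp_rot: [-1.569, 0.003, -1.521]
ft_force: [0.7, 0.1, -2.0]
opening: 0.58
```

>>> apply_moves(increments=[[[-4.2,-2,0.7],[0,0,0],5],[[-4.2,-2,0.7],[0,0,0],5],[[-4.2,-2,0.7],[0,0,0],5],[[-4.2,-1,0.7],[0,0,0],5],[[-3,0,0.2],[0,0,0],5]])

```text
t: 38.05
eef_pos: [455.2, -15.3, 188.7]
tcp_rot: [-1.566, 0.003, -1.523]
ft_force: [-0.0, -0.4, -2.3]
opening: 0.582
```

```bash
python3 - <<'E'
from h import *
plan([(460.5,0.5,200,3.4,5,0),(460.5,0.5,120,3.4,5,1,25)],step=50)
E
```

```text
t 38.05 pos [455.2 -15.3 188.7] psi 2.7 open 55.3 F [-0.  -0.4 -2.3]
[[[-1.56,-1.12,0.61],[-0.3,-0.7,-0.2],5],[[0,2.0,0],[0,0,0],5],[[0,2.0,0],[0,0,0],5],[[0,2.0,0],[0,0,0],5],[[0,2.0,0],[0,0,0],5]]
[[[0,0,0],[0,0,0],5],[[0,0,0],[0,0,0],5],[[0,0,0],[0,0,0],5],[[0,0,0],[0,0,0],5],[[0,0,0],[0,0,0],5]]
```

>>> apply_moves(increments=[[[-1.3,1,0.5],[0,-0.7,0],5],[[0,2.0,0],[0,0,0],5],[[0,2.0,0],[0,0,0],5],[[0,2.0,0],[0,0,0],5],[[0,0.5,0],[0,0,0],5]])

```text
t: 38.67
eef_pos: [460.2, -0.8, 109.4]
tcp_rot: [-1.567, 0.003, -1.506]
ft_force: [0.7, 0.1, -1.6]
opening: 0.579
```

```bash
python3 - <<'E'
from h import *
plan([(460.5,0.8,98,3.4,5,0,10)],step=50)
E
```

```text
t 38.67 pos [460.2  -0.8 109.4] psi 3.7 open 55.0 F [ 0.7  0.1 -1.6]
[[[-0.08,0.57,0.02],[-0.2,0.2,-0.1],5],[[-0.08,0.57,0.02],[0,0.1,0],5],[[0,0,0],[0,0,0],5],[[0,0,0],[0,0,0],5],[[0,0,0],[0,0,0],5]]
```

>>> apply_moves(increments=[[[-0.1,0.5,0],[-0.2,0,0],5],[[-0.1,0.5,0],[0,0,0],5],[[0,0,0],[0,0,0],5],[[0,0.6,0],[0,0,0],5],[[0,0.6,0],[0,0,0],5]])

```text
t: 39.3
eef_pos: [460.9, 0.7, 87.1]
tcp_rot: [-1.569, 0.002, -1.507]
ft_force: [0.3, 0.3, -1.7]
opening: 0.58
```

>>> apply_moves(increments=[[[0,0.7,0],[0,0,0],5],[[0,0.7,0],[0,0,0],5],[[0,0.7,0],[0,0,0],5],[[0,0.7,0],[0,0,0],5],[[0,0,0],[0,0,0],5]])

```text
t: 39.92
eef_pos: [460.7, 0.8, 56.5]
tcp_rot: [-1.57, 0.002, -1.507]
ft_force: [-0.4, 0.0, -2.3]
opening: 0.58
```

```bash
python3 - <<'E'
from h import *
plan([(460.5,0.8,38.5,3.4,5,0,10)],step=50)
E
```

```text
t 39.92 pos [460.7   0.8  56.5] psi 3.7 open 55.1 F [-0.4  0.  -2.3]
[[[0,0.9,-0.01],[-0.1,0.1,-0.1],5],[[0,0.9,-0.01],[0,0.2,0],5],[[0,0,0],[0,0,0],5],[[0,0,0],[0,0,0],5],[[0,0,0],[0,0,0],5]]
```

>>> apply_moves(increments=[[[0,0.6,0],[0,0,0],5],[[0,0.5,0],[0,0,0],5],[[0,0.4,0],[0,0,0],5],[[0,0.1,0],[0,0,0],5],[[0,0,0],[0,0,0],5]])

```text
t: 40.55
eef_pos: [460.9, 0.8, 39.6]
tcp_rot: [-1.569, 0.002, -1.507]
ft_force: [0.0, 0.1, -2.1]
opening: 0.581
```

>>> apply_moves(increments=[[[0,0,0],[0,0,0],6.8],[[0,0,0],[0,0,0],6.8],[[0,0,0],[0,0,0],6.8],[[0,-2,0],[0,0,0],6.8],[[0,-4,0],[0,0,0],6.8]])

```text
t: 41.18
eef_pos: [460.2, 0.7, 99.5]
tcp_rot: [-1.573, 0.003, -1.507]
ft_force: [0.1, 0.0, -0.3]
opening: 0.712
```

>>> apply_moves(increments=[[[0,-5,0],[0,0,0],7.5],[[0,-4,0],[0,0,0],7.5],[[1,-2,0],[0,0,0],7.5],[[3,0,0],[0,-9,0],7.5],[[4.0,0,-0.6],[0,-9,0],7.5]])

```text
t: 41.8
eef_pos: [466.4, -79.9, 216.8]
tcp_rot: [-1.566, -0.0, -1.181]
ft_force: [0.2, -0.5, -1.0]
opening: 0.79
```

```bash
python3 - <<'E'
from h import *
plan([(455,-300,140,93,7.5,0),(452,-419.5,60,93,7.5,0)],step=48)
E
```

```text
t 41.80 pos [466.4 -79.9 216.8] psi 22.4 open 75.0 F [ 0.2 -0.5 -1. ]
[[[2.49,0.96,-1.18],[-0.3,-8.8,0],7.5],[[2.28,0.96,-1.55],[0,-8.9,0],7.5],[[2.01,0.96,-1.88],[0,-8.8,0],7.5],[[1.7,0.96,-2.16],[0.1,-8.8,0],7.5],[[1.35,0.96,-2.4],[0,-8.8,0],7.5]]
[[[0.97,0.96,-2.58],[0,-8.9,0],7.5],[[0.56,0.96,-2.7],[0,-8.8,0],7.5],[[0.14,0.96,-2.76],[0,-8.8,0],7.5],[[-0.31,2.66,-3.97],[0,0,0],7.5],[[-0.31,2.67,-3.97],[0,0,0],7.5]]
[[[-0.3,2.66,-3.98],[0,0,0],7.5],[[0,0,0],[0,0,0],7.5],[[0,0,0],[0,0,0],7.5],[[0,0,0],[0,0,0],7.5],[[0,0,0],[0,0,0],7.5]]
```

>>> apply_moves(increments=[[[2.5,1,-1.2],[-0.3,-8.8,0],7.5],[[2.3,1,-1.5],[0,-8.9,0],7.5],[[2,1,-1.9],[0,-8.8,0],7.5],[[1.7,1,-2.2],[0,-8.8,0],7.5],[[1.3,1,-2.4],[0,-8.8,0],7.5]])

```text
t: 42.42
eef_pos: [459.9, -222.9, 166.9]
tcp_rot: [-1.572, -0.003, -0.385]
ft_force: [-0.0, 0.6, 0.1]
opening: 0.788
```

>>> apply_moves(increments=[[[1,1,-2.6],[0,-8.9,0],7.5],[[0.6,1,-2.7],[0,-8.8,0],7.5],[[0,1,-3.5],[0,-6,0],7.5],[[-0.3,2.5,-3.8],[0,0,0],7.5],[[-0.3,2,-3.0],[0,0,0],7.5]])

```text
t: 43.05
eef_pos: [453.8, -387.0, 91.1]
tcp_rot: [-1.575, -0.004, 0.045]
ft_force: [0.0, -1.3, -0.2]
opening: 0.788
```

```bash
python3 - <<'E'
from h import *
plan([(452,-419.3,60,93,7.5,0,35),(452,-419.3,15,93,7.5,0,20)],step=48)
E
```

```text
t 43.05 pos [ 453.8 -387.    91.1] psi 92.6 open 74.9 F [ 0.  -1.3 -0.2]
[[[-0.17,1.56,-1.6],[0.2,-0.2,0.2],7.5],[[-0.17,1.55,-1.61],[0,-0.2,0],7.5],[[0,1.5,0],[0,0,0],7.5],[[0,1.5,0],[0,0,0],7.5],[[0,1.5,0.01],[0,0,0],7.5]]
```

>>> apply_moves(increments=[[[-0.1,1.0,-1.6],[0.2,0,0.2],7.5],[[-0.1,1.5,-1.4],[0,0,0],7.5],[[0,1.6,0],[0,0,0],7.5],[[0,1.6,0],[0,0,0],7.5],[[0,0.6,0],[0,0,0],7.5]])

```text
t: 43.68
eef_pos: [452.9, -417.4, 24.0]
tcp_rot: [-1.569, 0.001, 0.045]
ft_force: [-0.3, 0.4, 0.1]
opening: 0.789
```

```bash
python3 - <<'E'
from h import *
plan([(452,-419.3,4.5,93,7.5,0,4)],step=50)
E
```

```text
t 43.67 pos [ 452.9 -417.4   24. ] psi 92.6 open 75.0 F [-0.3  0.4  0.1]
[[[-0.02,0.39,-0.04],[-0.1,-0.1,0],7.5],[[-0.02,0.39,-0.04],[0,-0.1,0],7.5],[[-0.02,0.39,-0.04],[0,-0.1,0],7.5],[[-0.02,0.39,-0.03],[0,0,0],7.5],[[-0.01,0.39,-0.04],[0,-0.1,0],7.5]]
```

>>> apply_moves(increments=[[[0,0.4,-0.04],[0,0,0],7.5],[[0,0.4,-0.04],[0,0,0],7.5],[[0,0.4,-0.04],[0,0,0],7.5],[[0,0.4,-0.04],[0,0,0],7.5],[[0,0.2,0],[0,0,0],7.5]])

```text
t: 44.3
eef_pos: [453.6, -418.6, 5.7]
tcp_rot: [-1.57, -0.0, 0.046]
ft_force: [-0.3, 0.2, -0.7]
opening: 0.793
```

>>> apply_moves(increments=[[[0,0,0],[0,0,0],5],[[0,0,0],[0,0,0],5],[[0,0,0],[0,0,0],5],[[0,0,0],[0,0,0],5],[[0,0,0],[0,0,0],7]])

```text
t: 44.92
eef_pos: [453.6, -418.7, 5.9]
tcp_rot: [-1.571, -0.0, 0.046]
ft_force: [0.5, 0.7, -0.0]
opening: 0.636
```

>>> apply_moves(increments=[[[0,0,0],[0,0,0],7],[[0,0,0],[0,10,0],7],[[0,0,0],[0,10,0],7],[[0,0,0],[0,10,0],7],[[0,0,0],[0,10,0],7]])

```text
t: 45.55
eef_pos: [453.7, -418.8, 6.2]
tcp_rot: [-1.571, -0.001, -0.673]
ft_force: [0.3, 0.1, -0.0]
opening: 0.734
```

>>> apply_moves(increments=[[[0,0,0],[0,10,0],7],[[0,0,0],[0,10,0],7],[[0,0,0],[0,10,0],7],[[0,0,0],[0,10,0],7],[[0,0.1,0],[0,6,0],7]])

```text
t: 46.18
eef_pos: [453.9, -418.9, 5.6]
tcp_rot: [-1.57, -0.001, -1.504]
ft_force: [-0.8, -0.2, 0.4]
opening: 0.737
```

```bash
python3 - <<'E'
from h import *
s,R=st();q=s["eef_pos"]
plan([(q[0],q[1],3,3.4,7,0,4)],step=50)
E
```

```text
t 46.17 pos [ 453.9 -418.9    5.6] psi 3.8 open 70.0 F [-0.8 -0.2  0.4]
[[[0,0.26,0],[-0.1,0.4,0],7],[[0,0,0],[0,0,0],7],[[0,0,0],[0,0,0],7],[[0,0,0],[0,0,0],7],[[0,0,0],[0,0,0],7]]
```

>>> apply_moves(increments=[[[0,0.25,0],[0,0.4,0],7],[[0,0,0],[0,0,0],5],[[0,0,0],[0,0,0],5],[[0,0,0],[0,0,0],5],[[0,0,0],[0,0,0],5]])

```text
t: 46.8
eef_pos: [453.8, -418.8, 3.0]
tcp_rot: [-1.57, -0.001, -1.506]
ft_force: [0.2, 0.6, 0.5]
opening: 0.579
```

>>> apply_moves(increments=[[[0,-2,0],[0,0,0],5],[[0,-4,0],[0,0,0],5],[[-3,-3,0.3],[0,0,0],5],[[-5,-2,0.4],[0,0,0],5],[[-5,-2,0.4],[0,0,0],5]])

```text
t: 47.42
eef_pos: [455.8, -287.6, 140.0]
tcp_rot: [-1.569, -0.001, -1.509]
ft_force: [1.2, 0.6, -1.8]
opening: 0.578
```

>>> apply_moves(increments=[[[-5,-2,0.4],[0,0,0],5],[[-5,-2,0.4],[0,0,0],5],[[-5,-2,0.4],[0,0,0],5],[[-5,0,0.4],[0,0,0],5],[[-4,0,0.3],[0,0,0],5]])

```text
t: 48.05
eef_pos: [459.0, -38.7, 209.5]
tcp_rot: [-1.559, -0.005, -1.509]
ft_force: [-0.6, -0.2, -1.0]
opening: 0.58
```

```bash
python3 - <<'E'
from h import *
plan([(460.5,0.8,200,3.4,5,0),(460.5,0.8,120,3.4,5,1,25)],step=50)
E
```

```text
t 48.05 pos [459.  -38.7 209.5] psi 3.5 open 55.1 F [-0.6 -0.2 -1. ]
[[[-3.94,0.93,0.39],[-0.7,0.1,0.3],5],[[0,2.0,0],[0,0,0],5],[[0,2.0,0],[0,0,0],5],[[0,2.0,0],[0,0,0],5],[[0,2.0,0],[0,0,0],5]]
[[[0,0,0],[0,0,0],5],[[0,0,0],[0,0,0],5],[[0,0,0],[0,0,0],5],[[0,0,0],[0,0,0],5],[[0,0,0],[0,0,0],5]]
```

>>> apply_moves(increments=[[[-3.4,1,0.3],[-0.7,0,0.3],5],[[0,2.0,0],[0,0,0],5],[[0,2.5,0],[0,0,0],5],[[0,2.5,0],[0,0,0],5],[[0,1,0],[0,0,0],5]])

```text
t: 48.68
eef_pos: [460.5, -0.2, 124.2]
tcp_rot: [-1.562, -0.002, -1.503]
ft_force: [-0.5, 0.9, -1.3]
opening: 0.579
```

```bash
python3 - <<'E'
from h import *
plan([(460.5,0.8,98,3.4,5,0,10)],step=50)
E
```

```text
t 48.67 pos [ 4.605e+02 -2.000e-01  1.242e+02] psi 3.9 open 55.0 F [-0.5  0.9 -1.3]
[[[-0.04,0.87,-0.01],[-0.5,0.2,0.1],5],[[-0.03,0.87,0],[0,0.1,0],5],[[-0.03,0.88,0.01],[0,0.2,0],5],[[0,0,0],[0,0,0],5],[[0,0,0],[0,0,0],5]]
```

>>> apply_moves(increments=[[[-0.04,0.8,0],[-0.5,0.2,0],5],[[-0.04,0.8,0],[0,0,0],5],[[0,0.8,0],[0,0,0],5],[[0,0,0],[0,0,0],5],[[0,0.3,0],[0,0,0],5]])

```text
t: 49.3
eef_pos: [461.5, 0.3, 97.7]
tcp_rot: [-1.569, -0.002, -1.507]
ft_force: [0.0, 0.2, -1.3]
opening: 0.581
```

>>> apply_moves(increments=[[[0,0.7,0],[0,0,0],5],[[0,0.7,0],[0,0,0],5],[[0,0.7,0],[0,0,0],5],[[0,0.5,0],[0,0,0],5],[[0,0,0],[0,0,0],5]])

```text
t: 49.92
eef_pos: [461.5, 0.2, 69.6]
tcp_rot: [-1.569, -0.002, -1.507]
ft_force: [0.2, -0.3, -1.1]
opening: 0.578
```

```bash
python3 - <<'E'
from h import *
plan([(460.5,0.8,48.8,3.4,5,0,6)],step=50)
E
```

```text
t 49.92 pos [4.615e+02 2.000e-01 6.960e+01] psi 3.7 open 54.9 F [ 0.2 -0.3 -1.1]
[[[-0.02,0.52,-0.02],[-0.1,0.1,0.1],5],[[-0.01,0.52,-0.02],[0,0,0],5],[[-0.02,0.52,-0.03],[0,0.1,0],5],[[-0.01,0.52,-0.02],[0,0.1,0],5],[[0,0,0],[0,0,0],5]]
```

>>> apply_moves(increments=[[[0,0.5,-0.03],[0,0,0],5],[[0,0.5,-0.03],[0,0,0],5],[[0,0.5,-0.03],[0,0,0],5],[[0,0.4,0],[0,0,0],5],[[0,0,0],[0,0,0],5]])

```text
t: 50.55
eef_pos: [460.7, 0.1, 49.4]
tcp_rot: [-1.569, -0.002, -1.507]
ft_force: [0.8, -0.1, -1.7]
opening: 0.58
```

>>> apply_moves(increments=[[[0,0,0],[0,0,0],6.8],[[0,0,0],[0,0,0],6.8],[[0,0,0],[0,0,0],6.8],[[0,-2,0],[0,0,0],6.8],[[0,-4,0],[0,0,0],6.8]])

```text
t: 51.18
eef_pos: [459.9, 0.3, 109.3]
tcp_rot: [-1.572, -0.002, -1.507]
ft_force: [-0.2, -0.5, 0.0]
opening: 0.715
```

>>> apply_moves(increments=[[[0,-5,0],[0,0,0],7.5],[[0,-5,0],[0,0,0],7.5],[[0,-3,0],[0,0,0],7.5],[[-2,0,0],[0,-9,0],7.5],[[-4.0,0,0.6],[0,-9,0],7.5]])

```text
t: 51.8
eef_pos: [456.2, 60.5, 247.4]
tcp_rot: [-1.566, -0.005, -1.188]
ft_force: [0.1, 0.7, -0.7]
opening: 0.789
```

```bash
python3 - <<'E'
from parts import *
t=read_camera("top"); p=read_camera("side")
for q in (t,p):
  for th in ("block1","pad"):
    print(th,[(round(d["confidence"],2),np.round(c2w(q,d["point"]),1)) for d in nets.mark_of(q,th)[:6]])
for n,xy,z in [("b281",(449,281),10),("pad",(568,296),8)]: print(n,locate(t,xy,z))
plan([(450,200,225,80,7.5,0),(451,280,140,93,7.5,0)],step=48)
E
```

```text
block1 [(0.8, array([449.3, 283.8,   7.9])), (0.8, array([342.4, 383.4,   5.4])), (0.78, array([329.4, 280.3,   7.4])), (0.46, array([455.3,   0.7,  46.5]))]
pad [(0.52, array([564.8, 297.3,  -1.5]))]
block1 [(0.77, array([333.5, 276.4,   7.1])), (0.55, array([460.9,   0.9,  50.2])), (0.5, array([451.9, 278.8,   4.9])), (0.49, array([542. , 409.8,   5.8])), (0.47, array([456.4,   0.7,  40.5])), (0.47, array([346.9, 378.6,   5.5]))]
pad [(0.45, array([570.4, 293.7,   1.1]))]
b281 (array([448.5, 279.4]), 269, array([18., 17.]))
pad (array([567.7, 297.9]), 275, array([18., 18.]))
t 52.10 pos [456.1  60.  246.7] psi 21.6 open 75.2 F [ 0.2 -0.1  0.6]
[[[-2.21,0.36,0.76],[-0.2,-9.7,0.2],7.5],[[-2.05,0.36,1.13],[0,-9.8,0],7.5],[[-1.82,0.36,1.46],[0.1,-9.7,0],7.5],[[-1.55,0.36,1.74],[0,-9.7,0],7.5],[[-1.24,0.36,1.98],[0,-9.7,0],7.5]]
[[[-0.88,0.36,2.16],[0,-9.8,0.1],7.5],[[-0.43,2.84,2.63],[0,-4.3,0],7.5],[[-0.23,2.83,2.66],[0,-4.3,0],7.5],[[-0.02,2.84,2.66],[0,-4.4,0],7.5],[[0,0,0],[0,0,0],7.5]]
```

>>> apply_moves(increments=[[[-2.2,0.4,0.8],[-0.2,-9.7,0.2],7.5],[[-2,0.4,1.1],[0,-9.8,0],7.5],[[-1.8,0.4,1.5],[0,-9.7,0],7.5],[[-1.5,0.4,1.8],[0,-9.7,0],7.5],[[-1.2,0.4,2],[0,-9.7,0],7.5]])

```text
t: 52.72
eef_pos: [454.0, 174.2, 225.6]
tcp_rot: [-1.573, 0.0, -0.333]
ft_force: [0.1, -0.1, 0.1]
opening: 0.79
```

>>> apply_moves(increments=[[[-0.9,0.4,2.2],[0,-9.8,0],7.5],[[-0.4,2.8,2.6],[0,-4.3,0],7.5],[[-0.2,2.8,2.6],[0,-4.3,0],7.5],[[0,2.8,2.4],[0,-4,0],7.5],[[0,2.5,0],[0,0,0],7.5]])

```text
t: 53.35
eef_pos: [456.1, 274.7, 109.8]
tcp_rot: [-1.572, -0.002, 0.063]
ft_force: [0.8, -0.4, -1.2]
opening: 0.788
```

```bash
python3 - <<'E'
from h import *
plan([(450.5,280,60,93.4,7.5,0,40),(450.5,280,20,93.4,7.5,0,20)],step=48)
E
```

```text
t 53.35 pos [456.1 274.7 109.8] psi 93.6 open 74.9 F [ 0.8 -0.4 -1.2]
[[[-0.27,2.49,0.29],[0.1,0.1,0.1],7.5],[[-0.26,2.49,0.28],[0,0.1,0],7.5],[[0,2.0,0],[0,0,0],7.5],[[0,2.0,0],[0,0,0],7.5],[[0,0,0],[0,0,0],7.5]]
```

>>> apply_moves(increments=[[[-0.2,2.5,0.2],[0,0,0],7.5],[[-0.2,2.5,0.2],[0,0,0],7.5],[[0,2.0,0],[0,0,0],7.5],[[0,1.6,0],[0,0,0],7.5],[[0,0,0],[0,0,0],7.5]])

```text
t: 53.98
eef_pos: [453.5, 274.7, 18.4]
tcp_rot: [-1.574, 0.001, 0.054]
ft_force: [0.5, -0.0, 0.4]
opening: 0.789
```

```bash
python3 - <<'E'
from h import *
plan([(450.5,280,4,93.4,7.5,0,4)],step=50)
E
```

```text
t 53.98 pos [453.5 274.7  18.4] psi 93.1 open 74.9 F [ 0.5 -0.   0.4]
[[[-0.07,0.36,0.14],[0.2,-0.1,-0.1],7.5],[[-0.07,0.36,0.13],[0,0,0],7.5],[[-0.06,0.36,0.14],[0,-0.1,0],7.5],[[-0.07,0.36,0.13],[0,-0.1,0],7.5],[[0,0,0],[0,0,0],7.5]]
```

>>> apply_moves(increments=[[[-0.2,0.1,0.4],[0,0,0],7.5],[[0,0.4,0.1],[0,0,0],7.5],[[0,0.4,0],[0,0,0],7.5],[[0,0.35,0],[0,0,0],7.5],[[0,0,0],[0,0,0],5]])

```text
t: 54.6
eef_pos: [452.1, 280.2, 6.9]
tcp_rot: [-1.572, -0.002, 0.054]
ft_force: [-0.6, -0.4, 0.4]
opening: 0.731
```

>>> apply_moves(increments=[[[0,0,0],[0,0,0],5],[[0,0,0],[0,0,0],5],[[0,0,0],[0,0,0],5],[[0,0,0],[0,0,0],5],[[0,0,0],[0,0,0],7]])

```text
t: 55.22
eef_pos: [452.1, 280.2, 7.0]
tcp_rot: [-1.572, -0.002, 0.054]
ft_force: [0.2, 0.2, 0.1]
opening: 0.629
```

>>> apply_moves(increments=[[[0,0,0],[0,0,0],7],[[0,0,0],[0,10,0],7],[[0,0,0],[0,10,0],7],[[0,0,0],[0,10,0],7],[[0,0,0],[0,10,0],7]])

```text
t: 55.85
eef_pos: [452.3, 280.2, 7.2]
tcp_rot: [-1.571, -0.003, -0.665]
ft_force: [-0.3, 0.5, 0.6]
opening: 0.735
```

>>> apply_moves(increments=[[[0,0,0],[0,10,0],7],[[0,0,0],[0,10,0],7],[[0,0,0],[0,10,0],7],[[0,0,0],[0,10,0],7],[[0,0.1,0],[0,6,0],7]])

```text
t: 56.48
eef_pos: [452.5, 280.3, 6.6]
tcp_rot: [-1.568, -0.001, -1.497]
ft_force: [-0.0, -0.2, 0.3]
opening: 0.736
```

```bash
python3 - <<'E'
from h import *
s,R=st();q=s["eef_pos"]
plan([(q[0],q[1],3,3.4,7,0,4)],step=50)
E
```

```text
t 56.48 pos [452.5 280.3   6.6] psi 4.3 open 70.0 F [-0.  -0.2  0.3]
[[[0,0.36,0],[-0.2,0.9,0.1],7],[[0,0,0],[0,0,0],7],[[0,0,0],[0,0,0],7],[[0,0,0],[0,0,0],7],[[0,0,0],[0,0,0],7]]
```

>>> apply_moves(increments=[[[0,0.35,0],[0,0.9,0],7],[[0,0,0],[0,0,0],5],[[0,0,0],[0,0,0],5],[[0,0,0],[0,0,0],5],[[0,0,0],[0,0,0],5]])

```text
t: 57.1
eef_pos: [452.3, 280.2, 2.8]
tcp_rot: [-1.569, -0.001, -1.508]
ft_force: [-0.5, 1.0, 0.9]
opening: 0.579
```

>>> apply_moves(increments=[[[0,-2,0],[0,0,0],5],[[0,-4,0],[0,0,0],5],[[0,-5,0],[0,0,0],5],[[0,-5,0],[0,0,0],5],[[2,-5,0],[0,0,0],5]])

```text
t: 57.72
eef_pos: [451.6, 260.1, 214.9]
tcp_rot: [-1.577, -0.005, -1.505]
ft_force: [0.0, 0.2, -1.3]
opening: 0.577
```

>>> apply_moves(increments=[[[4,-1,-0.2],[0,0,0],5],[[5,0,-0.2],[0,0,0],5],[[5,0,-0.2],[0,0,0],5],[[5,0,-0.2],[0,0,0],5],[[4,0,-0.1],[0,0,0],5]])

```text
t: 58.35
eef_pos: [458.6, 25.1, 230.1]
tcp_rot: [-1.568, -0.003, -1.499]
ft_force: [0.7, 0.1, -1.8]
opening: 0.579
```

```bash
python3 - <<'E'
from h import *
plan([(460.5,0.8,200,3.4,5,0),(460.5,0.8,120,3.4,5,1,25)],step=50)
E
```

```text
t 58.35 pos [458.6  25.1 230.1] psi 4.1 open 55.0 F [ 0.7  0.1 -1.8]
[[[2.43,3.02,0.01],[-0.1,0.7,0.2],5],[[0,2.0,0],[0,0,0],5],[[0,2.0,0],[0,0,0],5],[[0,2.0,0],[0,0,0],5],[[0,2.0,0],[0,0,0],5]]
[[[0,0,0],[0,0,0],5],[[0,0,0],[0,0,0],5],[[0,0,0],[0,0,0],5],[[0,0,0],[0,0,0],5],[[0,0,0],[0,0,0],5]]
```

>>> apply_moves(increments=[[[1.9,2.5,0],[0,0.7,0],5],[[0,2.5,0],[0,0,0],5],[[0,2.5,0],[0,0,0],5],[[0,2.0,0],[0,0,0],5],[[0,0.5,0],[0,0,0],5]])

```text
t: 58.98
eef_pos: [460.1, 1.8, 127.9]
tcp_rot: [-1.567, -0.004, -1.516]
ft_force: [-0.6, -0.6, -1.2]
opening: 0.578
```

```bash
python3 - <<'E'
from h import *
plan([(460.5,0.8,98,3.4,5,0,10)],step=50)
E
```

```text
t 58.98 pos [460.1   1.8 127.9] psi 3.2 open 54.9 F [-0.6 -0.6 -1.2]
[[[0.03,1.0,0.01],[-0.2,-0.1,0.2],5],[[0.04,0.99,0.01],[0,-0.1,0],5],[[0.03,1.0,0.01],[0,0,0],5],[[0,0,0],[0,0,0],5],[[0,0,0],[0,0,0],5]]
```

>>> apply_moves(increments=[[[0.05,0.9,0],[-0.2,0,0.2],5],[[0.05,0.9,0],[0,0,0],5],[[0,0.8,0],[0,0,0],5],[[0,0,0],[0,0,0],5],[[0,0.3,0],[0,0,0],5]])

```text
t: 59.6
eef_pos: [461.0, 0.8, 98.4]
tcp_rot: [-1.568, -0.0, -1.515]
ft_force: [0.2, 0.2, -1.8]
opening: 0.581
```

>>> apply_moves(increments=[[[0,0.7,0],[0,0,0],5],[[0,0.6,0],[0,0,0],5],[[0,0.6,0],[0,0,0],5],[[0,0.3,0],[0,0,0],5],[[0,0,0],[0,0,0],5]])

```text
t: 60.22
eef_pos: [461.1, 0.8, 74.7]
tcp_rot: [-1.568, -0.0, -1.515]
ft_force: [-0.5, 0.8, -2.8]
opening: 0.579
```

```bash
python3 - <<'E'
from h import *
plan([(460.5,0.8,59,3.4,5,0,6)],step=50)
E
```

```text
t 60.23 pos [461.1   0.8  74.7] psi 3.2 open 55.0 F [-0.5  0.8 -2.8]
[[[0,0.52,-0.02],[-0.1,-0.1,0],5],[[0,0.53,-0.02],[0,0,0],5],[[-0.01,0.52,-0.02],[0,-0.1,0],5],[[0,0,0],[0,0,0],5],[[0,0,0],[0,0,0],5]]
```

>>> apply_moves(increments=[[[0,0.5,0],[0,0,0],5],[[0,0.5,-0.03],[0,0,0],5],[[0,0.4,-0.03],[0,0,0],5],[[0,0,0],[0,0,0],5],[[0,0,0],[0,0,0],6.8]])

```text
t: 60.85
eef_pos: [460.7, 0.7, 60.0]
tcp_rot: [-1.568, -0.001, -1.515]
ft_force: [0.2, -0.2, -0.1]
opening: 0.639
```

>>> apply_moves(increments=[[[0,0,0],[0,0,0],6.8],[[0,0,0],[0,0,0],6.8],[[0,0,0],[0,0,0],6.8],[[0,-2,0],[0,0,0],6.8],[[0,-4,0],[0,0,0],6.8]])

```text
t: 61.48
eef_pos: [459.7, 0.8, 119.8]
tcp_rot: [-1.572, 0.0, -1.515]
ft_force: [0.3, -0.2, 0.1]
opening: 0.714
```

>>> apply_moves(increments=[[[0,-5,0],[0,0,0],6],[[0,-5,0],[0,0,0],6],[[0,-3,0],[0,0,0],6],[[-2,0,0],[0,-9,0],6],[[-3.0,0,1.0],[0,-9,0],6]])

```text
t: 62.1
eef_pos: [462.2, 52.0, 257.7]
tcp_rot: [-1.566, -0.002, -1.196]
ft_force: [-1.1, 0.6, 0.4]
opening: 0.635
```

```bash
python3 - <<'E'
from parts import *
t=read_camera("top"); p=read_camera("side"); save(p,"b3",(180,120,300,260),4)
for q in (t,p):
  for th in ("block1","pad"):
    print(th,[(round(d["confidence"],2),np.round(c2w(q,d["point"]),1)) for d in nets.mark_of(q,th)[:6]])
print(locate(t,(568,296),8))
plan([(540,220,230,80,6,0),(569,296,120,93,6,0)],step=48)
E
```

```text
block1 [(0.7, array([328.7, 279.5,   2. ])), (0.52, array([340.9, 385.4,   3.4]))]
pad [(0.59, array([565.9, 294. ,  -5.6]))]
block1 [(0.63, array([350.4, 381.4,   4. ])), (0.6, array([458.9,   3.4,  60.4])), (0.6, array([460. ,  -4.3,  47.7])), (0.59, array([332.9, 277.1,   6.7])), (0.44, array([458.5,   3. ,  41.4]))]
pad [(0.44, array([460.3,  -1.4,  25.1])), (0.15, array([ 360.2, -330.3,   -0.9]))]
(array([567.6, 297.8]), 276, array([18., 18.]))
t 62.40 pos [462.2  51.4 256.8] psi 21.2 open 59.9 F [-0.  -0.3 -0.3]
[[[-2.15,0.45,2.22],[-0.2,-9.8,0.1],6],[[-1.74,0.45,2.56],[0,-9.8,0],6],[[-1.28,0.44,2.82],[0,-9.8,0],6],[[-0.79,0.45,3.0],[0,-9.8,0],6],[[-0.26,0.44,3.08],[0,-9.8,0],6]]
[[[0.27,0.45,3.09],[0,-9.8,0],6],[[0.51,3.66,2.66],[0,-4.4,0],6],[[0.71,3.67,2.62],[0,-4.3,0],6],[[0.91,3.66,2.56],[0,-4.3,0],6],[[0,0,0],[0,0,0],6]]
```

View pics/b3.png

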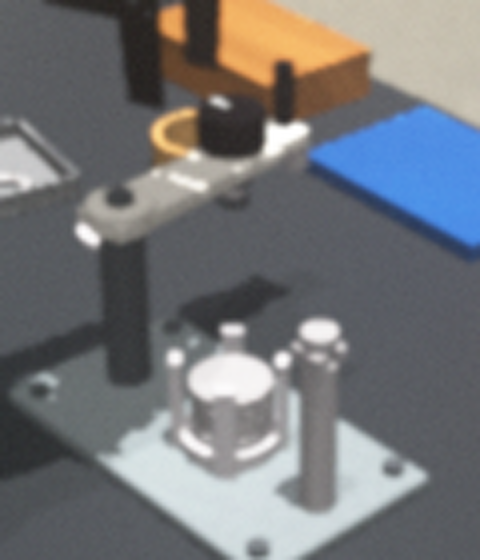

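>>> apply_moves(increments=[[[-2.1,0.4,2.2],[0,-9.8,0],6],[[-1.7,0.4,2.6],[0,-9.8,0],6],[[-1.3,0.4,2.8],[0,-9.8,0],6],[[-0.8,0.4,3.0],[0,-9.8,0],6],[[-0.3,0.4,3.1],[0,-9.8,0],6]])

```text
t: 63.02
eef_pos: [528.8, 190.3, 236.2]
tcp_rot: [-1.571, -0.004, -0.335]
ft_force: [0.4, -0.7, 0.2]
opening: 0.633
```

>>> apply_moves(increments=[[[0.2,0.4,3.1],[0,-9.8,0],6],[[0.5,3.6,2.7],[0,-4.4,0],6],[[0.7,3.6,2.6],[0,-4.3,0],6],[[0.9,3.6,2.4],[0,-4.3,0],6],[[0,2,0],[0,0,0],6]])

```text
t: 63.65
eef_pos: [572.9, 294.4, 99.9]
tcp_rot: [-1.573, -0.005, 0.069]
ft_force: [-0.5, -0.3, 0.5]
opening: 0.63
```

```bash
python3 - <<'E'
from h import *
plan([(569,296.5,70,93.4,6,0,35),(569,296.5,35,93.4,6,0,20)],step=48)
E
```

```text
t 63.65 pos [572.9 294.4  99.9] psi 93.9 open 59.9 F [-0.5 -0.3  0.5]
[[[-0.38,2.99,0.24],[0.1,0.5,0.3],6],[[0,1.75,0],[0,0,0],6],[[0,1.75,0],[0,0,0],6],[[0,0,0],[0,0,0],6],[[0,0,0],[0,0,0],6]]
```

>>> apply_moves(increments=[[[-0.35,3.0,0.2],[0,0.5,0.3],6],[[0,1.8,0],[0,0,0],6],[[0,1.4,0],[0,0,0],6],[[0,0,0],[0,0,0],6],[[0,0,0],[0,0,0],6]])

```text
t: 64.28
eef_pos: [570.6, 293.5, 34.6]
tcp_rot: [-1.573, 0.002, 0.054]
ft_force: [-0.1, 0.8, -0.4]
opening: 0.629
```

```bash
python3 - <<'E'
from h import *
plan([(569,296.5,12.5,93.4,6,0,5)],step=50)
E
```

```text
t 64.28 pos [570.6 293.5  34.6] psi 93.1 open 59.7 F [-0.1  0.8 -0.4]
[[[-0.03,0.44,0.06],[0.2,-0.1,-0.1],6],[[-0.03,0.44,0.06],[0,0,0],6],[[-0.03,0.44,0.06],[0,-0.1,0],6],[[-0.03,0.44,0.06],[0,0,0],6],[[-0.02,0.45,0.07],[0,-0.1,0],6]]
```

>>> apply_moves(increments=[[[0,0.45,0.1],[0,0,0],6],[[0,0.45,0.1],[0,0,0],6],[[0,0.45,0.1],[0,0,0],6],[[0,0.45,0],[0,0,0],6],[[0,0.2,0],[0,0,0],6]])

```text
t: 64.9
eef_pos: [571.2, 297.1, 15.0]
tcp_rot: [-1.573, -0.001, 0.054]
ft_force: [-0.0, 0.2, -0.2]
opening: 0.631
```

>>> apply_moves(increments=[[[0,0,0],[0,0,0],2],[[0,0,0],[0,0,0],2],[[0,0,0],[0,0,0],2],[[0,0,0],[0,0,0],2],[[0,0,0],[0,0,0],2]])

```text
t: 65.53
eef_pos: [571.2, 297.0, 15.1]
tcp_rot: [-1.572, -0.001, 0.054]
ft_force: [-0.9, -0.6, -1.5]
opening: 0.264
```

>>> apply_moves(increments=[[[0,0,0],[0,0,0],4],[[0,0,0],[0,0,0],4],[[0,0,0],[0,10,0],4],[[0,0,0],[0,10,0],4],[[0,0,0],[0,10,0],4]])

```text
t: 66.15
eef_pos: [571.3, 297.1, 15.3]
tcp_rot: [-1.572, -0.002, -0.484]
ft_force: [-1.3, 0.6, 0.1]
opening: 0.423
```

>>> apply_moves(increments=[[[0,0,0],[0,10,0],4],[[0,0,0],[0,10,0],4],[[0,0,0],[0,10,0],4],[[0,0,0],[0,10,0],4],[[0,0,0],[0,10,0],4]])

```text
t: 66.78
eef_pos: [571.4, 297.1, 15.5]
tcp_rot: [-1.57, -0.002, -1.387]
ft_force: [0.5, -0.6, -0.5]
opening: 0.423
```

```bash
python3 - <<'E'
from h import *
s,R=st();q=s["eef_pos"]
plan([(q[0],q[1],11,3.4,4,0,4)],step=50)
E
```

```text
t 66.78 pos [571.4 297.1  15.5] psi 10.5 open 40.2 F [ 0.5 -0.6 -0.5]
[[[0,0.22,0],[-0.1,3.6,0.1],4],[[0,0.23,0],[0,3.5,0],4],[[0,0,0],[0,0,0],4],[[0,0,0],[0,0,0],4],[[0,0,0],[0,0,0],4]]
```

>>> apply_moves(increments=[[[0,0.2,0],[0,3.6,0],4],[[0,0.25,0],[0,3.0,0],4],[[0,0,0],[0,0,0],2],[[0,0,0],[0,0,0],2],[[0,0,0],[0,0,0],2]])

```text
t: 67.4
eef_pos: [571.4, 297.1, 11.1]
tcp_rot: [-1.569, -0.002, -1.506]
ft_force: [0.3, 0.1, -1.6]
opening: 0.268
```

>>> apply_moves(increments=[[[0,0,0],[0,0,0],2],[[0,-2,0],[0,0,0],2],[[0,-4,0],[0,0,0],2],[[0,-5,0],[0,0,0],2],[[0,-5,0],[0,0,0],2]])

```text
t: 68.03
eef_pos: [569.9, 296.8, 175.9]
tcp_rot: [-1.575, -0.003, -1.505]
ft_force: [0.7, 0.6, -1.1]
opening: 0.265
```

>>> apply_moves(increments=[[[0,-5,0],[0,0,0],2],[[2,-3,-0.9],[0,0,0],2],[[4.8,0,-2.1],[0,0,0],2],[[4.8,0,-2.1],[0,0,0],2],[[4.8,0,-2.1],[0,0,0],2]])

```text
t: 68.65
eef_pos: [507.7, 126.8, 270.3]
tcp_rot: [-1.56, 0.0, -1.499]
ft_force: [1.4, -0.2, -0.8]
opening: 0.268
```

```bash
python3 - <<'E'
from h import *
plan([(460.5,0.8,230,3.4,2,0),(460.5,0.8,140,3.4,2,0,30)],step=50)
E
```

```text
t 68.65 pos [507.7 126.8 270.3] psi 4.1 open 25.4 F [ 1.4 -0.2 -0.8]
[[[4.08,1.32,-1.89],[-0.6,0.2,0],2],[[4.08,1.34,-1.86],[0,0.3,0],2],[[4.1,1.34,-1.83],[0,0.2,0],2],[[0,2.25,0],[0,0,0],2],[[0,2.25,0],[0,0,0],2]]
[[[0,2.25,0],[0,0,0],2],[[0,2.25,0],[0,0,0],2],[[0,0,0],[0,0,0],2],[[0,0,0],[0,0,0],2],[[0,0,0],[0,0,0],2]]
```

>>> apply_moves(increments=[[[4.1,0,-1.9],[-0.6,0.2,0],2],[[4.1,1.5,-1.9],[0,0.3,0],2],[[3.2,1.5,-1.4],[0,0,0],2],[[0,2.5,0],[0,0,0],2],[[0,2.5,0],[0,0,0],2]])

```text
t: 69.28
eef_pos: [461.0, 3.0, 196.9]
tcp_rot: [-1.558, -0.002, -1.512]
ft_force: [-0.3, 0.0, -1.9]
opening: 0.266
```

```bash
python3 - <<'E'
from h import *
plan([(460.5,0.8,110,3.4,2,1,25)],step=50)
E
```

```text
t 69.28 pos [461.    3.  196.9] psi 3.4 open 25.3 F [-0.3  0.  -1.9]
[[[0.05,2.17,-0.04],[-0.8,0,0.1],2],[[0.05,2.17,-0.01],[0,0,0],2],[[0.05,2.18,-0.02],[0,0,0],2],[[0.06,2.17,-0.01],[0,0,0],2],[[0,0,0],[0,0,0],2]]
```

>>> apply_moves(increments=[[[0.1,2.2,0],[-0.8,0,0.1],2],[[0.05,2.2,0],[0,0,0],2],[[0,2.2,0],[0,0,0],2],[[0,1.5,0],[0,0,0],2],[[0,0,0],[0,0,0],2]])

```text
t: 69.9
eef_pos: [461.5, 1.0, 118.4]
tcp_rot: [-1.567, -0.002, -1.512]
ft_force: [1.1, -0.4, -0.1]
opening: 0.264
```

```bash
python3 - <<'E'
from h import *
plan([(460.5,0.8,97,3.4,2,1,5)],step=50)
E
```

```text
t 69.90 pos [461.5   1.  118.4] psi 3.4 open 25.1 F [ 1.1 -0.4 -0.1]
[[[0,0.43,-0.02],[-0.2,0,0.1],2],[[0,0.43,-0.02],[0,0,0],2],[[0,0.43,-0.02],[0,0,0],2],[[0.01,0.43,-0.02],[0,0,0],2],[[0,0.42,-0.03],[0,0,0],2]]
[[[0,0,0],[0,0,0],2],[[0,0,0],[0,0,0],2],[[0,0,0],[0,0,0],2],[[0,0,0],[0,0,0],2],[[0,0,0],[0,0,0],2]]
```

>>> apply_moves(increments=[[[0,0.45,0],[-0.2,0,0],2],[[0,0.45,-0.03],[0,0,0],2],[[0,0.45,-0.03],[0,0,0],2],[[0,0.45,-0.03],[0,0,0],2],[[0,0.2,0],[0,0,0],2]])

```text
t: 70.53
eef_pos: [461.6, 0.8, 99.8]
tcp_rot: [-1.566, -0.002, -1.511]
ft_force: [-0.1, 0.1, -1.4]
opening: 0.263
```

>>> apply_moves(increments=[[[0,0.4,0],[0,0,0],2],[[0,0.4,0],[0,0,0],2],[[0,0.4,0],[0,0,0],2],[[0,0.3,0],[0,0,0],2],[[0,0,0],[0,0,0],2]])

```text
t: 71.15
eef_pos: [461.6, 0.8, 83.5]
tcp_rot: [-1.567, -0.002, -1.511]
ft_force: [-0.8, 0.6, -0.8]
opening: 0.265
```

```bash
python3 - <<'E'
from h import *
plan([(460.5,0.8,76.5,3.4,2,1,5)],step=50)
E
```

```text
t 71.15 pos [461.6   0.8  83.5] psi 3.4 open 25.2 F [-0.8  0.6 -0.8]
[[[0,0.35,-0.06],[-0.2,0,0.1],2],[[-0.01,0.35,-0.05],[0,0,0],2],[[0,0,0],[0,0,0],2],[[0,0,0],[0,0,0],2],[[0,0,0],[0,0,0],2]]
```

>>> apply_moves(increments=[[[0,0.35,-0.05],[0,0,0],2],[[0,0.3,-0.05],[0,0,0],2],[[0,0.05,0],[0,0,0],2],[[0,0,0],[0,0,0],2],[[0,0,0],[0,0,0],4]])

```text
t: 71.78
eef_pos: [460.7, 0.7, 76.2]
tcp_rot: [-1.566, -0.002, -1.512]
ft_force: [0.5, 0.2, -0.5]
opening: 0.327
```

>>> apply_moves(increments=[[[0,0,0],[0,0,0],4],[[0,0,0],[0,0,0],4],[[0,-2,0],[0,0,0],4],[[0,-4,0],[0,0,0],4],[[0,-5,0],[0,0,0],4]])

```text
t: 72.4
eef_pos: [459.1, 1.0, 186.5]
tcp_rot: [-1.573, -0.001, -1.512]
ft_force: [1.1, 0.2, 0.0]
opening: 0.421
```

>>> apply_moves(increments=[[[0,-3,0],[0,0,0],4],[[0,-1,3],[0,-9,0],4],[[0,-1,4.5],[0,-9,0],4],[[0,0,4.5],[0,-9,0],4],[[0,0,4],[0,-9,0],4]])

```text
t: 73.03
eef_pos: [612.5, 50.3, 244.1]
tcp_rot: [-1.567, -0.006, -0.867]
ft_force: [0.6, -0.5, -1.1]
opening: 0.422
```

```bash
python3 - <<'E'
from parts import *
p=read_camera("side"); save(p,"b4",(180,120,300,260),4); t=read_camera("top")
for q in (t,p):
  for th in ("pad","gate_handle","gate_hinge"):
    print(th,[(round(d["confidence"],2),np.round(c2w(q,d["point"]),1)) for d in nets.mark_of(q,th)[:2]])
plan([(616,134,245,98,4,1)],step=48)
E
```

```text
pad [(0.58, array([454.3,  -1.5,  62.9])), (0.38, array([739.9, -80. ,  -2. ]))]
gate_handle []
gate_hinge [(0.68, array([ 359.1, -331.9,    1.1]))]
pad [(0.65, array([461.3,  -0.7,  66.8]))]
gate_handle [(0.73, array([464.2, -83.4, 127.6])), (0.72, array([617.9, 129.6, 182.7]))]
gate_hinge [(0.82, array([454.4, 107.6, 132.8])), (0.16, array([539.7, 406.2,   6.2]))]
t 73.42 pos [610.4  49.5 244.3] psi 40.0 open 39.7 F [-0.  -0.1  0.5]
[[[-1.02,-0.01,0.98],[-0.2,-9.7,0.4],4],[[-0.84,-0.01,1.13],[0,-9.6,-0.1],4],[[-0.64,-0.01,1.26],[0,-9.7,0],4],[[-0.42,-0.02,1.35],[0,-9.7,0],4],[[-0.19,-0.01,1.4],[0.1,-9.6,0],4]]
[[[0.06,-0.02,1.41],[0,-9.7,0],4],[[0,0,0],[0,0,0],4],[[0,0,0],[0,0,0],4],[[0,0,0],[0,0,0],4],[[0,0,0],[0,0,0],4]]
```

View pics/b4.png

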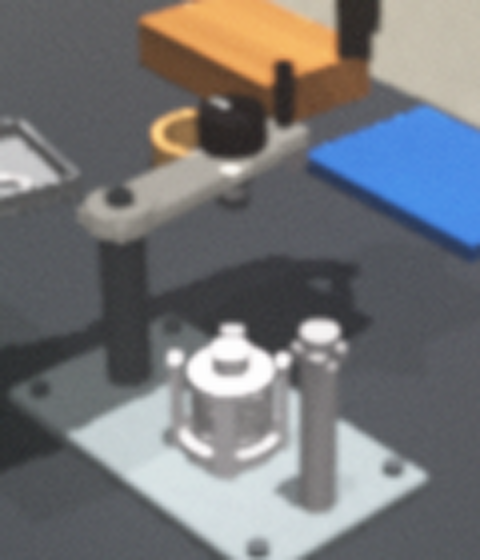

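>>> apply_moves(increments=[[[-1,0,1],[-0.2,-9.7,0.4],4],[[-0.8,0,1.1],[0,-9.6,0],4],[[-0.6,0,1.3],[0,-9.7,0],4],[[-0.4,0,1.3],[0,-9.7,0],4],[[-0.2,0,1.4],[0,-9.6,0],4]])

```text
t: 74.05
eef_pos: [613.4, 117.6, 246.4]
tcp_rot: [-1.571, -0.0, -0.012]
ft_force: [0.2, -0.2, 0.8]
opening: 0.422
```

>>> apply_moves(increments=[[[0,0,1.3],[0,-8,0],4],[[0,0,0],[0,0,0],4],[[0,0,0],[0,0,0],4],[[0,0,0],[0,0,0],4],[[0,0,0],[0,0,0],4]])

```text
t: 74.68
eef_pos: [612.4, 129.0, 247.5]
tcp_rot: [-1.571, -0.001, 0.123]
ft_force: [0.2, 0.4, 0.2]
opening: 0.424
```

```bash
python3 - <<'E'
from h import *
plan([(616.1,134.2,220,98,4,0,40),(616.1,134.2,176,98,4,0,15),(616.1,134.2,176,98,0,4,10)],step=48)
E
```

```text
t 74.67 pos [612.4 129.  247.5] psi 97.0 open 40.3 F [0.2 0.4 0.2]
[[[0.42,2.75,0.47],[0,-1.0,0.1],4],[[0,1.47,0],[0,0,0],4],[[0,1.47,0],[0,0,0],4],[[0,1.46,0],[0,0,0],4],[[0,0,0],[0,0,0],0]]
[[[0,0,0],[0,0,0],0],[[0,0,0],[0,0,0],0],[[0,0,0],[0,0,0],0],[[0,0,0],[0,0,0],0],[[0,0,0],[0,0,0],0]]
```

>>> apply_moves(increments=[[[0.4,2.5,0.45],[0,-1,0],4],[[0,1.3,0],[0,0,0],4],[[0,1.3,0],[0,0,0],4],[[0,1.3,0],[0,0,0],4],[[0,0,0],[0,0,0],4]])

```text
t: 75.3
eef_pos: [616.3, 133.1, 181.7]
tcp_rot: [-1.571, -0.002, 0.137]
ft_force: [0.5, 1.1, 0.4]
opening: 0.422
```

>>> apply_moves(increments=[[[0,0,0],[0,0,0],0],[[0,0,0],[0,0,0],0],[[0,0,0],[0,0,0],0],[[0,0,0],[0,0,0],0],[[0,0,0],[0,0,0],0]])

```text
t: 75.92
eef_pos: [616.8, 133.2, 182.9]
tcp_rot: [-1.571, -0.004, 0.137]
ft_force: [0.6, 0.0, -1.7]
opening: 0.159
```

>>> apply_moves(increments=[[[-0.1,0,-1.5],[0,5,0],0],[[-0.16,0,-2.3],[0,8,0],0],[[-0.16,0,-2.3],[0,8,0],0],[[-0.16,0,-2.3],[0,8,0],0],[[-0.16,0,-2.3],[0,8,0],0]])

```text
t: 76.55
eef_pos: [596.7, 29.5, 182.8]
tcp_rot: [-1.566, -0.004, -0.526]
ft_force: [-2.8, 2.0, 1.2]
opening: 0.158
```

>>> apply_moves(increments=[[[-0.16,0,-2.3],[0,8,0],0],[[-0.16,0,-2.3],[0,8,0],0],[[-0.16,0,-2.3],[0,8,0],0],[[-0.16,0,-2.3],[0,8,0],0],[[-0.16,0,-2.3],[0,8,0],0]])

```text
t: 77.18
eef_pos: [507.6, -44.1, 182.8]
tcp_rot: [-1.562, 0.001, -1.248]
ft_force: [-0.2, 4.2, 1.6]
opening: 0.156
```

```bash
python3 - <<'E'
from h import *
s,R=st(); q=s["eef_pos"]; c=np.array([454.34,110.9]); d=q[:2]-c
print(q,s["ft_force"],s["opening"]*95,np.hypot(*d),np.degrees(np.arctan2(d[0],-d[1]))-3.49,np.degrees(np.arctan2(R[1,2],R[0,2])))
E
```

```text
[507.64156297 -44.108269   182.79317336] [-0.15175971  4.16064601  1.63992204] 14.778972482289836 163.91650335888377 15.486182815231915 18.485515050530097
```

>>> apply_moves(increments=[[[-0.06,0,-1.4],[0,5,0],0],[[-0.06,0,-1.4],[0,5,0],0],[[-0.04,0,-1.0],[0,3.5,0],0],[[0,0,-0.2],[0,1,0],0],[[0,0,-0.2],[0,0,0],0]])

```text
t: 77.8
eef_pos: [464.7, -52.7, 182.8]
tcp_rot: [-1.562, 0.002, -1.511]
ft_force: [1.7, -0.3, -4.8]
opening: 0.162
```

```bash
python3 - <<'E'
from h import *
s,R=st(); q=s["eef_pos"]; c=np.array([454.34,110.9]); d=q[:2]-c
print(q,s["ft_force"],s["opening"]*95,np.hypot(*d),np.degrees(np.arctan2(d[0],-d[1]))-3.49,np.degrees(np.arctan2(R[1,2],R[0,2])))
E
```

```text
[464.67365018 -52.6528752  182.84089846] [ 1.68409025 -0.29883533 -4.76414475] 15.412921629606089 163.87900204817865 0.12527468451485513 3.4446776561119408
```

>>> apply_moves(increments=[[[0,0,-0.3],[0,0,0],0],[[0,0,-0.3],[0,0,0],0],[[0,0,0],[0,0,0],0],[[0,0,0],[0,0,0],4],[[0,0,0],[0,0,0],4]])

```text
t: 78.42
eef_pos: [462.0, -52.8, 183.1]
tcp_rot: [-1.555, 0.002, -1.509]
ft_force: [-0.3, 0.4, 0.3]
opening: 0.319
```

>>> apply_moves(increments=[[[0,0,0],[0,0,0],4],[[0,-2,0],[0,0,0],4],[[0,-3,0],[0,0,0],4],[[0,-3,0],[0,0,0],5.5],[[0,0,0],[0,0,0],5.5]])

```text
t: 79.05
eef_pos: [460.2, -53.1, 265.6]
tcp_rot: [-1.555, 0.002, -1.508]
ft_force: [-0.2, -0.2, -0.7]
opening: 0.557
```

```bash
python3 - <<'E'
from h import *
p=read_camera("side"); save(p,"g",(180,120,300,260),4); t=read_camera("top"); 
for q in (t,p):
  for th in ("gate_handle","wheel_grip","gate_hinge"):
    print(th,[(round(d["confidence"],2),np.round(c2w(q,d["point"]),1)) for d in nets.mark_of(q,th)[:2]])
s,R=st(); print(s["joints"])
plan([(461.0,1.0,245,3.4,6,0)],step=48)
E
```

```text
gate_handle []
wheel_grip [(0.57, array([461.6,   1.8, 165.3])), (0.25, array([534.4, 411. ,   4.9]))]
gate_hinge [(0.91, array([452.9, 114.3, 136.7])), (0.2, array([458.4,  -2.3,  25.3]))]
gate_handle [(0.76, array([462.9, -58.8, 183.6]))]
wheel_grip [(0.58, array([ 4.629e+02, -1.000e-01,  1.657e+02])), (0.53, array([4.601e+02, 4.000e-01, 6.080e+01]))]
gate_hinge [(0.62, array([456.5, 110.8, 133.9]))]
[-0.26177418  0.19952408  1.87679729  0.00805305  1.05594327 -0.32796765]
t 79.45 pos [459.5 -52.9 263.3] psi 3.6 open 54.8 F [ 0.2 -0.2 -0.2]
[[[-2.68,0.93,0.23],[-0.6,0.1,-0.2],6],[[-2.69,0.91,0.24],[0,0.1,0],6],[[0,0,0],[0,0,0],6],[[0,0,0],[0,0,0],6],[[0,0,0],[0,0,0],6]]
```

View pics/g.png

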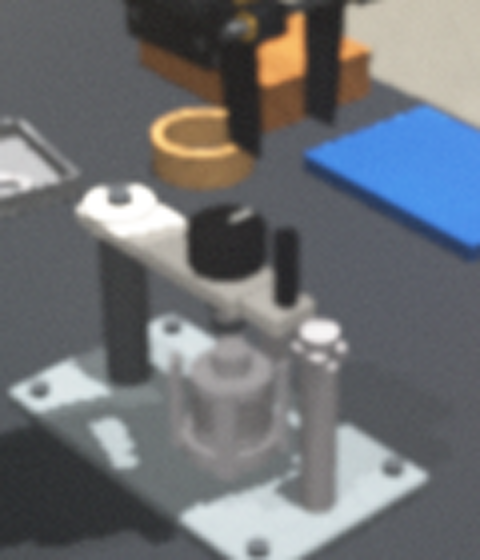

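>>> apply_moves(increments=[[[-2.6,0.5,0.25],[-0.6,0,0],6],[[-2.5,0.5,0.25],[0,0,0],6],[[0,0,0],[0,-10,0],6],[[0,0,0],[0,-10,0],6],[[0,0,0],[0,-10,0],6]])

```text
t: 80.08
eef_pos: [461.2, -0.0, 251.4]
tcp_rot: [-1.571, 0.005, -0.971]
ft_force: [-0.0, 0.7, 0.6]
opening: 0.634
```

>>> apply_moves(increments=[[[0,0,0],[0,-10,0],6],[[0,0,0],[0,-10,0],6],[[0,0,0],[0,-10,0],6],[[0,0,0],[0,-10,0],6],[[0,0,0],[0,-10,0],6]])

```text
t: 80.7
eef_pos: [460.9, 0.1, 249.6]
tcp_rot: [-1.567, 0.006, -0.068]
ft_force: [-0.8, -0.1, 0.7]
opening: 0.629
```

>>> apply_moves(increments=[[[0,0,0],[0,-10,0],6],[[0,0,0],[0,-10,0],6],[[0,0,0],[0,-10,0],6],[[0,0,0],[0,-5,0],6],[[0,0,0],[0,0,0],6]])

```text
t: 81.32
eef_pos: [460.6, 0.2, 247.9]
tcp_rot: [-1.562, 0.005, 0.564]
ft_force: [0.0, 0.5, -0.5]
opening: 0.632
```

```bash
python3 - <<'E'
from h import *
s,R=st(); print(s["joints"])
plan([(461.0,1.1,215,121,6,0),(461,1.1,158,121,6,0,15)],step=48)
E
```

```text
[-0.1453627   0.22144512  1.89285299  0.00416979  1.0371149  -2.28271648]
t 81.33 pos [4.606e+02 2.000e-01 2.479e+02] psi 122.3 open 60.1 F [ 0.   0.5 -0.5]
[[[0.1,3.29,0.03],[-0.5,1.3,-0.3],6],[[0,1.42,0],[0,0,0],6],[[0,1.43,0],[0,0,0],6],[[0,1.42,0],[0,0,0],6],[[0,1.43,0],[0,0,0],6]]
```

>>> apply_moves(increments=[[[0.1,3.0,0],[-0.5,1,-0.3],6],[[0,1.4,0],[0,0,0],6],[[0,1.4,0],[0,0,0],6],[[0,1.4,0],[0,0,0],6],[[0,0.5,0],[0,0,0],6]])

```text
t: 81.95
eef_pos: [461.4, 0.9, 168.3]
tcp_rot: [-1.571, -0.0, 0.534]
ft_force: [0.2, 0.8, 0.3]
opening: 0.628
```

```bash
python3 - <<'E'
from h import *
plan([(461,1.1,158,121,6,0,5)],step=48)
E
```

```text
t 81.95 pos [461.4   0.9 168.3] psi 120.6 open 59.7 F [0.2 0.8 0.3]
[[[-0.01,0.34,0.01],[0,-0.1,0],6],[[-0.01,0.35,0.01],[0,-0.2,0],6],[[-0.01,0.34,0.02],[0,-0.1,0],6],[[0,0,0],[0,0,0],6],[[0,0,0],[0,0,0],6]]
```

Already around the wheel (no contact force). Lower a bit, grip and start turning clockwise.

>>> apply_moves(increments=[[[0,0.35,0],[0,0,0],6],[[0,0.3,0],[0,0,0],6],[[0,0,0],[0,0,0],4],[[0,0,0],[0,0,0],4],[[0,0,0],[0,0,0],4]])

```text
t: 82.58
eef_pos: [461.5, 2.0, 162.1]
tcp_rot: [-1.569, -0.002, 0.531]
ft_force: [0.6, -2.7, -4.6]
opening: 0.52
```

>>> apply_moves(increments=[[[0,0,0],[0,0,0],4],[[0,0,0],[0,8,0],4],[[0,0,0],[0,8,0],4],[[0,0,0],[0,8,0],4],[[0,0,0],[0,8,0],4]])

```text
t: 83.2
eef_pos: [461.7, 1.1, 162.0]
tcp_rot: [-1.571, -0.001, -0.042]
ft_force: [-0.9, -0.7, -3.4]
opening: 0.523
```

```bash
python3 - <<'E'
from h import *
s,R=st(); print(s["moment"],s["joints"][5])
plan([(461,1.1,158,90,4,0,5)],step=48)
E
```

```text
[-0.19509915 -0.08969053  0.20232058] -1.6702940422529393
t 83.20 pos [461.7   1.1 162. ] psi 87.6 open 49.7 F [-0.9 -0.7 -3.4]
[[[-0.07,0.4,0],[0,-2.4,0.1],4],[[0,0,0],[0,0,0],4],[[0,0,0],[0,0,0],4],[[0,0,0],[0,0,0],4],[[0,0,0],[0,0,0],4]]
```

>>> apply_moves(increments=[[[0,0,0],[0,9,0],4],[[0,0,0],[0,9,0],4],[[0,0,0],[0,9,0],4],[[0,0,0],[0,9,0],4],[[0,0,0],[0,9,0],4]])

```text
t: 83.82
eef_pos: [461.1, -0.0, 162.0]
tcp_rot: [-1.573, -0.001, -0.851]
ft_force: [-0.8, -0.1, -2.7]
opening: 0.524
```

>>> apply_moves(increments=[[[0,0,0],[0,9,0],4],[[0,0,0],[0,9,0],4],[[0,0,0],[0,9,0],4],[[0,0,0],[0,9,0],4],[[0,0,0],[0,9,0],4]])

```text
t: 84.45
eef_pos: [459.9, -0.5, 162.0]
tcp_rot: [-1.574, -0.003, -1.66]
ft_force: [-1.5, 0.5, -2.5]
opening: 0.521
```

>>> apply_moves(increments=[[[0,0,0],[0,9,0],4],[[0,0,0],[0,9,0],4],[[0,0,0],[0,9,0],4],[[0,0,0],[0,9,0],4],[[0,0,0],[0,9,0],4]])

```text
t: 85.08
eef_pos: [458.7, 0.1, 162.0]
tcp_rot: [-1.573, -0.006, -2.47]
ft_force: [0.5, 4.2, -3.4]
opening: 0.52
```

```bash
python3 - <<'E'
from h import *
s,R=st(); print(s["moment"],s["joints"])
plan([(461,1.1,162,-105,4,0,5)],step=48)
E
```

```text
[0.52408214 0.04756002 0.20414058] [-0.14227828  0.33189658  2.01096685 -0.00387409  0.80434257  0.76005329]
t 85.08 pos [4.587e+02 1.000e-01 1.620e+02] psi -51.5 open 49.4 F [ 0.5  4.2 -3.4]
[[[-0.04,0,0.01],[0.1,8.9,0.3],4],[[-0.04,0,0],[0,8.9,0],4],[[-0.04,0,0],[0,8.9,0],4],[[-0.04,0,-0.01],[0,8.9,0],4],[[-0.04,0,-0.01],[0,8.9,0],4]]
[[[-0.04,0,-0.02],[0,9.0,0],4],[[0,0,0],[0,0,0],4],[[0,0,0],[0,0,0],4],[[0,0,0],[0,0,0],4],[[0,0,0],[0,0,0],4]]
```

>>> apply_moves(increments=[[[-0.04,0,0],[0,9,0],4],[[-0.04,0,0],[0,9,0],4],[[-0.04,0,0],[0,9,0],4],[[-0.04,0,0],[0,9,0],4],[[-0.04,0,0],[0,9,0],4]])

```text
t: 85.7
eef_pos: [458.4, 1.4, 162.1]
tcp_rot: [-1.568, -0.011, 3.003]
ft_force: [-0.8, 3.1, -1.6]
opening: 0.522
```

>>> apply_moves(increments=[[[0,0,0],[0,9,0],4],[[0,0,0],[0,2,0],4],[[0,0,0],[0,0,0],4],[[0,0,0],[0,0,0],4],[[0,0,0],[0,0,0],4]])

```text
t: 86.32
eef_pos: [458.4, 1.8, 162.1]
tcp_rot: [-1.567, -0.01, 2.805]
ft_force: [0.2, 0.1, -5.2]
opening: 0.521
```

```bash
python3 - <<'E'
from h import *
s,R=st(); print(s["moment"],s["ft_force"],s["joints"],np.degrees(np.arctan2(R[1,2],R[0,2])))
p=read_camera("side"); save(p,"w",(205,160,285,245),7)
E
```

```text
[ 0.42095395 -0.06229323 -0.09006992] [ 0.17497618  0.10309989 -5.2326172 ] [-1.39575929e-01  3.32922058e-01  2.00889809e+00 -1.98145869e-03
  8.10153973e-01  1.76949149e+00] -109.3018370759286
```

View pics/w.png

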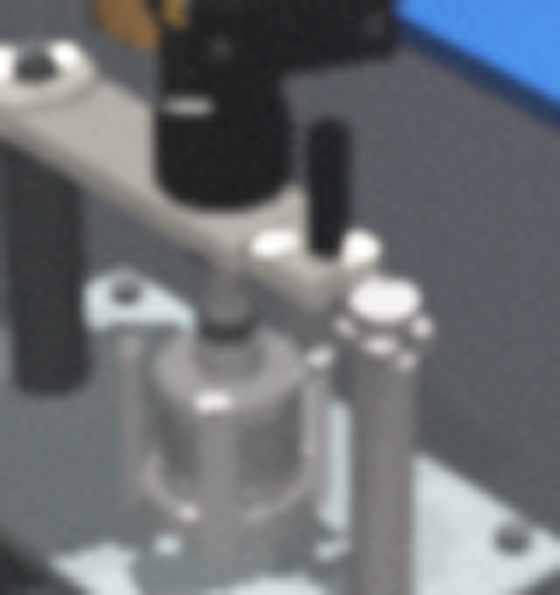

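>>> apply_moves(increments=[[[0,0,0],[0,0,0],5.8],[[0,0,0],[0,0,0],5.8],[[0,0,0],[0,0,0],5.8],[[0,-2,0],[0,0,0],5.8],[[0,-4,0],[0,0,0],5.8]])

```text
t: 87.0
eef_pos: [458.2, 1.5, 222.0]
tcp_rot: [-1.566, -0.014, 2.806]
ft_force: [0.7, 0.5, 0.5]
opening: 0.611
```

>>> apply_moves(increments=[[[0,-5,0],[0,0,0],5.8],[[0,-5,0],[0,0,0],5.8],[[0,-4,0],[0,0,0],5.8],[[0,0,0],[0,0,0],5.8],[[0,0,0],[0,0,0],5.8]])

```text
t: 87.62
eef_pos: [459.9, 1.5, 368.6]
tcp_rot: [-1.566, -0.01, 2.806]
ft_force: [-0.0, 1.0, -0.6]
opening: 0.609
```

```bash
python3 - <<'E'
from h import *
p=read_camera("side"); save(p,"f1",s=1.5); cv2.imwrite("pics/f2.png",cv2.resize(p["img"][150:245,190:290,::-1],None,fx=6,fy=6,interpolation=cv2.INTER_CUBIC)); t=read_camera("top")
for q in (t,p):
  for th in "gate_handle wheel_grip clip pad block1 oil gauge_bar brush spares_box tape_roll caliper".split():
    print(th,[(round(d["confidence"],2),np.round(c2w(q,d["point"]),0)) for d in nets.mark_of(q,th)[:2]])
print(st()[0]["eef_pos"],st()[0]["opening"])
E
```

```text
gate_handle []
wheel_grip []
clip [(0.47, array([533., 412.,   7.]))]
pad []
block1 [(0.55, array([342., 384.,   4.])), (0.54, array([328., 279.,   4.]))]
oil [(0.46, array([ 723., -208.,    1.]))]
gauge_bar [(0.75, array([ 498., -341.,    3.]))]
brush [(0.92, array([ 660., -419.,    2.])), (0.4, array([741., -79.,   1.]))]
spares_box [(0.81, array([739., -79.,  -1.])), (0.21, array([ 723., -211.,   -2.]))]
tape_roll [(0.62, array([698., 349.,  -1.]))]
caliper [(0.86, array([ 357., -333.,    3.]))]
gate_handle [(0.88, array([465., -59., 181.]))]
wheel_grip [(0.67, array([461.,   1., 167.])), (0.24, array([741., -81.,   1.]))]
clip [(0.66, array([540., 408.,   5.]))]
pad [(0.72, array([463.,  -4.,  65.])), (0.68, array([458., 440.,   7.]))]
block1 [(0.66, array([330., 278.,   6.])), (0.61, array([350., 379.,   8.]))]
oil [(0.96, array([ 726., -207.,   -2.])), (0.35, array([458.,   3.,  43.]))]
gauge_bar [(0.78, array([ 499., -341.,    3.])), (0.22, array([463.,  -1., 167.]))]
brush [(0.94, array([ 658., -423.,    0.]))]
spares_box [(0.64, array([742., -80.,   2.]))]
tape_roll [(0.9, array([709., 341.,  -3.])), (0.24, array([539., 410.,   6.]))]
caliper [(0.69, array([ 360., -327.,   -1.]))]
[460.21869606   1.47531401 369.28318387] 0.610997936972313
```

View pics/f2.png

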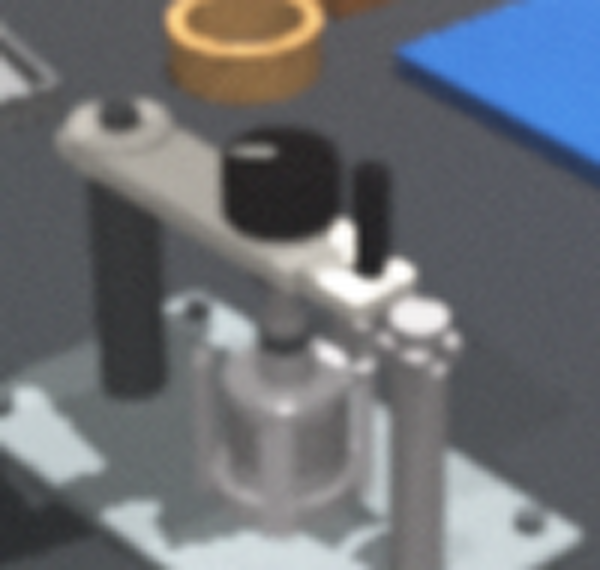

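View pics/f1.png

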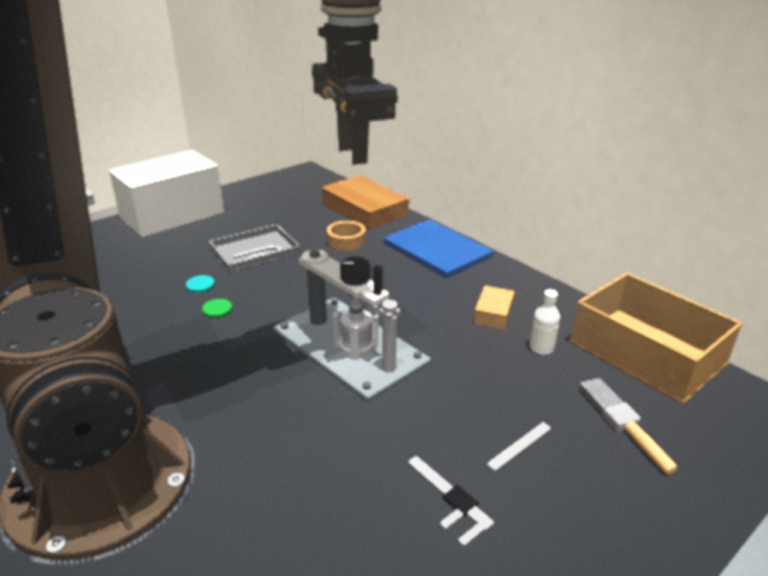

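```bash
python3 - <<'E'
from h import *
p=read_camera("side")
side0=cv2.resize(cv2.imread("pics/side0.png"),(512,384),interpolation=cv2.INTER_AREA)
g=cv2.imread("pics/g.png"); g=cv2.resize(g,(g.shape[1]//4,g.shape[0]//4),interpolation=cv2.INTER_AREA)
c=proj(p,[461,1.1,183.5]); print("centre px",c)
for n,im,o in (("start",side0,(0,0)),("closed",g,(180,120)),("now",p["img"][:,:,::-1],(0,0))):
    u0,v0=int(c[0])-o[0],int(c[1])-o[1]; sub=im[v0-5:v0+6,u0-9:u0+10].astype(float).mean(2)
    yy,xx=np.mgrid[-5:6,-9:10]; m=(xx/8.)**2+(yy/4.)**2<1
    w=np.where(m,np.clip(sub-60,0,None),0); u=(w*xx).sum()/w.sum(); v=(w*yy).sum()/w.sum()
    X=ray(p,(int(c[0])+u+.0,int(c[1])+v),183.5)-[461,1.1,183.5]; print(n,u,v,np.round(X[:2],1),np.degrees(np.arctan2(X[1],X[0])))
E
```

```text
centre px [236.13182239 174.8673315 ]
start 3.0698428535794458 -0.7908455974058369 [10.8  1.9] 9.735809860755305
closed 3.210733352065187 -1.0769879179544815 [12.   2.8] 12.98248723948956
now -3.8478650879081453 0.4725511302475781 [-6.4  7.9] 129.04353375165337
```

```bash
python3 -c "
from cell import env,readout
print(env.job_done(), readout.state()['t'])"
```

```text
the job is handed in; nothing more can be done
the job is handed in; nothing more can be done
```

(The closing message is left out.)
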